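Shut and bolt the parts tray

TASK

Get the blue parts tray ready for the cart to be rolled away: push the low tub with the yellow lid off the sill until it is inside the tray behind the gate, swing the gate fully shut, and then slide the bolt all the way home by its red stem. Only push with the fingertips: the tub must stay standing on the tray floor and not be lifted, and everything else in the tray and on the cart stays where it is.

Things in the scene. Friction and masses are not known exactly. Their poses are not given: they have to be found in the camera images.
- tray: Blue open-topped tray, fixed to the cart. Origin on the cart surface under the middle of its walled part; x from open front to back, y to the left seen from the front, z up. In this frame, mm: inside x -67 to 70, y -100 to 100; walls 5 thick, top z 51; floor top z 4. Its front lies at x -70: gate opening y -100 to 12, and on the left a fixed panel y 15 to 102, top z 51, that carries the bolt.
- sill (a point): Front edge of the tray's loading sill, at tray x -145, y -44, z 4, ahead of the gate opening. The sill is the tray floor running on ahead of the front: flat, same level, no step.
- gate (a joint): Aluminium gate, 110 mm wide, 5 thick, z 8 to 56. 0 = shut (stops there), grows as it swings out over the sill, to 1.7 rad. At angle a it runs from the hinge along (-sin a, cos a) in tray x, y; its outer face looks along (-cos a, -sin a). Stays where left; about 1 N moves it. Its dark keeper for the bolt stands 18 mm off the outer face, 92 to 104 mm from the hinge, z 29 to 47.
- gate_hinge (a point): The gate's upright hinge axis, at tray x -70, y -100 mm (right end of the front), 30 mm above the cart surface.
- gate_edge (a point): Top corner of the gate's free end: 110 mm from the hinge, 54 mm above the cart surface.
- bolt (a joint): Steel slide bolt on the fixed front panel; slides along tray -y (towards the gate) into the gate's keeper. In m: 0 = drawn back, 0.030 = fully home (stops there). About 2 N moves it; it stays where left. Bar 9 mm thick at tray x -79.5, z 38, its nose at y +18 when at 0: it must stay drawn back until the gate is shut. Guides reach out to x -88 and up to z 47.
- bolt_stem (a point): Centre of the top of the bolt's upright red stem: stem 13 mm across, red from 50 to 90 mm above the cart surface, at tray x -79.5, y +70 when the bolt is at 0. Nothing stands beside it higher than z 51.
- grease_tub: Low round grey tub with a ribbed yellow lid, 66 mm across, 42 mm high, about 0.2 kg. Origin: centre of its underside. Stands across the sill and the gate opening at the start, with clear room behind it inside the tray. Slides on its base when pushed.
- spare_ring_1: Orange ring, 70 mm across, 12 high, lying in the back left of the tray; origin centre of its underside. To be left alone.
- t_bolt_1: Grey hex-head bolt, 35 x 15 x 13 mm, lying inside the tray behind the front panel. To be left alone.
- oil_bottle: White dropper bottle with red nozzle, 38 mm across, 126 high, to the left of the tray's front; origin centre of its underside. To be left alone.
- hex_key_1: Black L-shaped hex key, 35 x 113 x 7 mm, lying in front of the sill; origin centre of its underside. To be left alone.

How it is judged:
By the outcome, as a careful person would: the job done as asked, in the order asked, and still so for the second after the job is handed in, with the robot touching nothing.
It also fails if it takes over 53 s, if anything falls off the work surface, if the arm or the gripper's body presses on something with over 40 N, if the wrist force passes 120 N, or if a joint passes its speed limit or range.

ROBOT

A 7-joint arm with a two-finger parallel gripper is mounted at the origin on a cart in front of the work surface, level with it; the furniture and walls round the work are solid. World frame = base frame: x ahead of the robot, y to its left, z up, the work surface at z = 0. Lengths are in m, angles in rad, forces in N, time in s.
With the tool pointing down it reaches from about 0.35 to 0.9 m from the base axis. Payload 8.1 kg.
Tool frame: the origin (TCP) lies at the very end of the fingers, on their centre line; the grasp point (between the pads) lies 19 mm behind it; z points along the fingers, y is the direction in which the jaws open and shut (so a half turn about z gives the same grasp; the last joint's range is limited). The gripper opens to 85 mm and grips with 20 to 120 N. Pads are 22 mm wide; open, the fingers measure 114 mm over their backs; the gripper's body (76 mm by 85 mm) begins 54 mm behind the grasp point. The pads swing forward as they close: fully open they stand 13 mm farther back than shut.
Start: joints at [-1.276, 0.434, 0.025, 1.573, -0.012, 1.134, -0.075], TCP at [0.242, 0.576, 0.203] pointing down, gripper open.
Joint ranges: [-2.62, 2.62], [-0.44, 2.09], [-1.27, 1.32], [0.08, 2.57], [-1.32, 4.46], [0.12, 2], [-2.74, 2.74]. Speed limits (rad/s): [2.22, 2.22, 3.01, 3.01, 3.14, 3.14, 3.14].

INTERFACE

Orientations are given as a 3x3 rotation matrix whose columns are the frame's x, y, z axes.
In Python, from bench import arm gives the robot as it stands. The module is installed in compiled form; this text tells all that it offers.
- The arm moves only by the shell command python3 -m creep 'ROWS' [FORCE]. ROWS is JSON, a list of rows, each a list of 5 numbers: the shift along the tool's x, y, z in mm, then the turn about the tool's z in rad, then the finger opening in mm, from 0 to 85.4. A call has 1 to 20 rows; each row is the pose to reach, as a shift and turn from the pose commanded when the call began, along the tool's axes at that moment; what a row does not reach only later rows make up. A row lasts 1/10 s, in which the tool goes at most 50 mm and 8.59 degrees, less where a joint would pass 70% of its speed; a pose out of reach is approached as far as the arm can. A call with a gripper value outside its range is refused whole. The fingers move at their own pace and stop on an object; FORCE is the grip in N (left out, the last holds). Time passes only in rows, so rows that repeat a pose let the fingers close. It gives the time, the measured TCP pose, the force and the opening at its end, in the units of the state.
- arm.observe(): the state, without advancing time (a new reading comes with each control period).
- arm.read_camera(name): name is "scene" or "side" or "wrist"; returns a dict with "pixels" (420x560x3 uint8, red, green, blue), "range_z" (420x560 float32, m along the optical axis (not along the pixel's ray), 0 where there is no reading), "fx", "fy", "cx", "cy" (pixels), "k1" (the pictures are not rectified: a ray, as slopes to the right and down, at radius r is drawn at 1 + k1 r^2 times it, then the intrinsics apply), "R" (3x3) and "t" (3): a world point X has camera coordinates R X + t. Camera axes: x right, y down, z forward; pixel columns grow to the right and rows downward; lengths in m; the calibration is good to about 2 mm. A picture is of the moment at which its call begins.
- arm.close_job(): hands the job in, once; it reports no verdict.
The state is a dict: "time": time; "joints": joint angles; "joint_velocities": joint speeds; "joint_efforts": joint torques, N m; "eef_pos": TCP position; "orientation": TCP orientation; "ft_force": force on the tool from outside, world axes, zero at the start; "moment": the same for the moment, N m; "finger_gap": finger opening in m.
Only numpy, scipy, OpenCV 4.12 (cv2) and the standard library are available. Lean on these libraries where they do the work, as an engineer would, in place of code of your own. Each camera call takes 0.05 s, during which the arm holds its last target.

## Working session

There is one attempt and no reset: what is moved stays moved. The work goes in short steps, Python scripts to look and compute and a shell command to move; the robot and the scene stay as the last step left them, time stands still between calls to the robot, and variables do not carry over. Pictures are saved under pics/ and viewed, and the job is handed in when it is done.

```bash
mkdir -p pics; ls; cat > h.py <<'E'
import numpy as np, cv2, json
from bench import arm
def cam(n,save=None):
    c=arm.read_camera(n)
    if save: cv2.imwrite('pics/'+save,c['pixels'][:,:,::-1])
    np.savez('last_'+n+'.npz',**c)
    return c
def K(c): return np.array([[c['fx'],0,c['cx']],[0,c['fy'],c['cy']],[0,0,1.]])
def D(c): return np.array([float(c['k1']),0,0,0])
def ray(c,u,v):
    p=cv2.undistortPoints(np.array([[[u,v]]],float),K(c),D(c))[0,0]
    R=np.array(c['R']);t=np.array(c['t'])
    return -R.T@t, R.T@np.array([p[0],p[1],1.])
def atz(c,u,v,z):
    o,d=ray(c,u,v); return o+d*(z-o[2])/d[2]
def dep(c,u,v):
    o,d=ray(c,u,v); return o+d*float(c['range_z'][int(v),int(u)])
def proj(c,X):
    R=np.array(c['R']);t=np.array(c['t'])
    return cv2.projectPoints(np.atleast_2d(np.asarray(X,float)),cv2.Rodrigues(R)[0],t,K(c),D(c))[0][:,0]
def cloud(c):
    v,u=np.mgrid[0:420,0:560]
    p=cv2.undistortPoints(np.stack([u,v],-1).reshape(-1,1,2).astype(float),K(c),D(c))[:,0]
    z=np.asarray(c['range_z']).reshape(-1)
    P=np.c_[p*z[:,None],z]
    W=(P-np.array(c['t']))@np.array(c['R'])
    W[z==0]=np.nan
    return W.reshape(420,560,3)
E
python3 - <<'E'
from h import *
for n in ['scene','side','wrist']:
    c=cam(n,n+'0.png'); print(n,{k:np.round(v,3) for k,v in c.items() if k not in('pixels','range_z')})
print(arm.observe())
E
```

```text
pics
scene {'fx': np.float64(440.428), 'fy': np.float64(440.428), 'cx': np.float64(277.524), 'cy': np.float64(216.032), 'k1': np.float64(-0.051), 'R': array([[ 0.779, -0.626, -0.02 ],
       [-0.403, -0.477, -0.781],
       [ 0.48 ,  0.617, -0.624]]), 't': array([-0.519,  0.211,  0.736])}
side {'fx': np.float64(540.817), 'fy': np.float64(540.817), 'cx': np.float64(277.202), 'cy': np.float64(210.004), 'k1': np.float64(-0.029), 'R': array([[ 0.917, -0.398,  0.008],
       [-0.197, -0.47 , -0.861],
       [ 0.347,  0.788, -0.509]]), 't': array([-0.584,  0.117,  0.829])}
wrist {'fx': np.float64(321.274), 'fy': np.float64(321.274), 'cx': np.float64(278.459), 'cy': np.float64(210.928), 'k1': np.float64(-0.028), 'R': array([[ 0.388,  0.922, -0.001],
       [ 0.88 , -0.369,  0.3  ],
       [ 0.276, -0.117, -0.954]]), 't': array([-0.624, -0.04 ,  0.38 ])}
{'time': 0.15, 'joints': array([-1.27557665,  0.43509389,  0.02496336,  1.57382232, -0.01160486,
        1.13400886, -0.07509516]), 'joint_velocities': array([-0.0011361 , -0.00278037, -0.00107183, -0.00353046, -0.00078282,
       -0.00196485, -0.00065599]), 'joint_efforts': array([ 1.75444300e-03, -6.70887280e+01,  1.02600966e+00, -3.16449130e+01,
        1.56405143e-02,  8.99343810e-03,  7.02453212e-05]), 'eef_pos': array([0.24201647, 0.57581951, 0.20271235]), 'orientation': array([[-9.21886413e-01,  3.87460071e-01, -3.65666206e-04],
       [ 3.87460231e-01,  9.21885727e-01, -1.12975927e-03],
       [-1.00634151e-04, -1.18319084e-03, -9.99999295e-01]]), 'ft_force': array([0.36533118, 0.28332023, 0.04900563]), 'moment': array([-0.01166702,  0.04847079,  0.02840031]), 'finger_gap': 0.08552328410309167}
```

View pics/scene0.png

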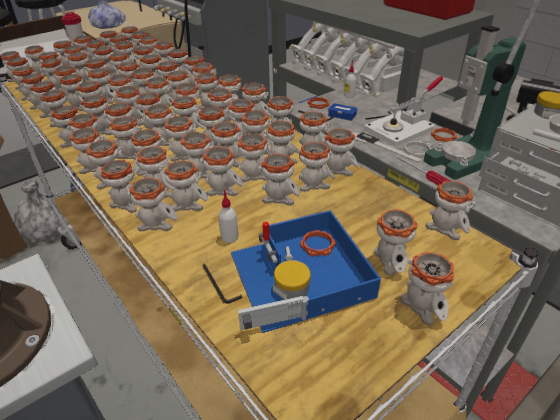

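View pics/side0.png

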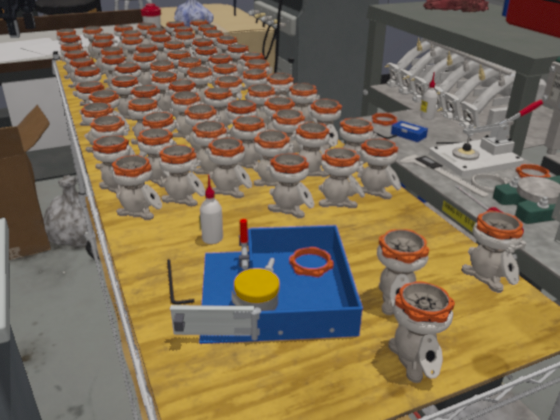

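View pics/wrist0.png

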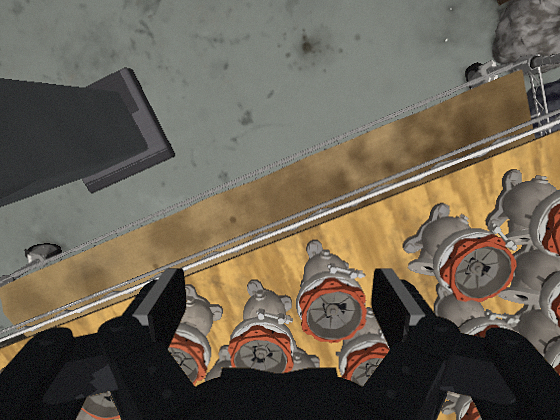

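```bash
python3 - <<'E'
import cv2
a=cv2.imread('pics/scene0.png')[190:350,180:400]; cv2.imwrite('pics/sz.png',cv2.resize(a,None,fx=3.5,fy=3.5,interpolation=cv2.INTER_CUBIC))
a=cv2.imread('pics/side0.png')[170:350,150:380]; cv2.imwrite('pics/dz.png',cv2.resize(a,None,fx=3.3,fy=3.3,interpolation=cv2.INTER_CUBIC))
E
```

```text
(no output)
```

View pics/sz.png

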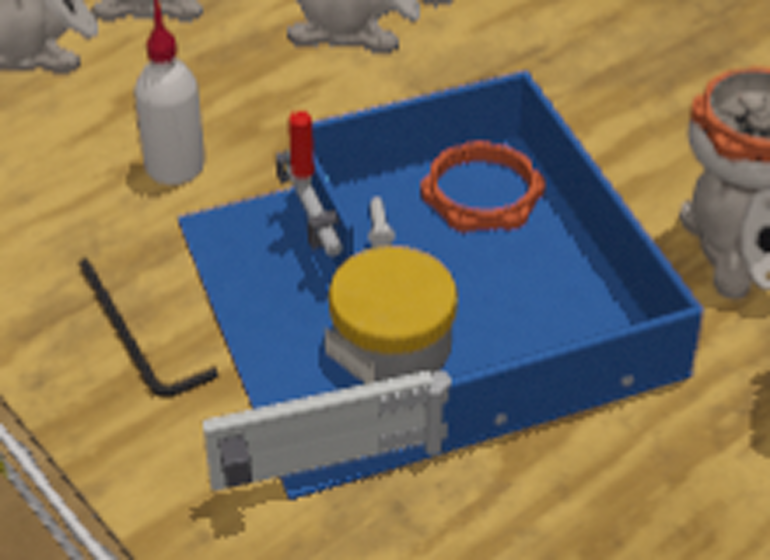

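View pics/dz.png

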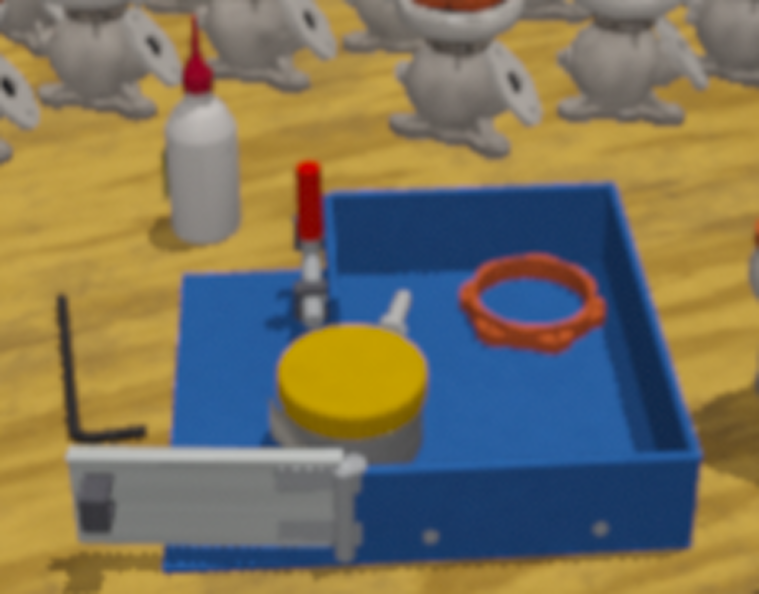

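```bash
cat > fit.py <<'E'
from h import *
from scipy.optimize import least_squares
cs={n:dict(np.load(f'last_{n}.npz')) for n in('scene','side')}
def sc(u,v): return 180+u/3.5,190+v/3.5
def sd(u,v): return 150+u/3.3,170+v/3.3
E
python3 - <<'E'
from fit import *
P=[('BR','scene',sc(697,312),(75,-105,51)),('BL','scene',sc(527,75),(75,105,51)),('stem','scene',sc(300,117),(-79.5,70,90)),
('BR','side',sd(693,455),(75,-105,51)),('BL','side',sd(612,185),(75,105,51)),('stem','side',sd(309,167),(-79.5,70,90)),
('sillFR','scene',sc(288,497),(-145,-105,4)),('sillFR','side',sd(165,570),(-145,-105,4)),('sillFL','scene',sc(180,218),(-145,105,4)),('sillFL','side',sd(183,273),(-145,105,4))]
W=[atz(cs[c],*uv,X[2]/1000) for _,c,uv,X in P]
for p,w in zip(P,W): print(p[0],p[1],w.round(4))
X=np.array([p[3] for p in P])/1000; W=np.array(W)
use=np.arange(6)
def T(q,X): 
    c,s=np.cos(q[2]),np.sin(q[2]); return np.c_[q[0]+c*X[:,0]-s*X[:,1],q[1]+s*X[:,0]+c*X[:,1]]
r=least_squares(lambda q:(T(q,X[use])-W[use,:2]).ravel(),[.6,0,0])
print(r.x,np.degrees(r.x[2])); print(((T(r.x,X)-W[:,:2])*1000).round(1))
q=r.x; 
for n in cs:
    C=cloud(cs[n]); 
    px=cs[n]['pixels'].astype(int); m=(px[...,0]>150)&(px[...,1]>110)&(px[...,2]<60)
    d=C[...,:2]-q[:2]; c,s=np.cos(q[2]),np.sin(q[2]); tx=c*d[...,0]+s*d[...,1]; ty=-s*d[...,0]+c*d[...,1]
    m&=(abs(tx)<.15)&(abs(ty)<.11)&(C[...,2]>.03)
    z=C[m][:,2]; print(n,m.sum(),np.percentile(z,[5,50,95]))
    t=m&(C[...,2]>.042); 
    print('lid',tx[t].min(),tx[t].max(),ty[t].min(),ty[t].max(), C[t][:,:2].mean(0), tx[t].mean(),ty[t].mean())
    g=(C[...,2]>.01)&(C[...,2]<.06)&(tx<-.08)&(tx>-.2)&(ty<-.08)&(ty>-.13)
    A=np.c_[tx[g],ty[g]]; print('gate',g.sum(),A.min(0),A.max(0),np.polyfit(A[:,0],A[:,1],1))
np.save('q.npy',q)
E
```

```text
BR scene [ 0.5944 -0.3716  0.051 ]
BL scene [ 0.6631 -0.1804  0.051 ]
stem scene [ 0.5089 -0.163   0.09  ]
BR side [ 0.5953 -0.3702  0.051 ]
BL side [ 0.6636 -0.1782  0.051 ]
stem side [ 0.5087 -0.1631  0.09  ]
sillFR scene [ 0.3912 -0.3011  0.004 ]
sillFR side [ 0.3924 -0.3018  0.004 ]
sillFL scene [ 0.4611 -0.1063  0.004 ]
sillFL side [ 0.4607 -0.1031  0.004 ]
[ 0.55913505 -0.25205844 -0.33456545] -19.169188388873476
[[ 1.1 -4.3]
 [ 1.4  2.9]
 [-1.8  3.1]
 [ 0.2 -5.7]
 [ 0.9  0.7]
 [-1.7  3.3]
 [-3.5 -2.5]
 [-4.7 -1.8]
 [-4.5  1. ]
 [-4.1 -2.2]]
scene 715 [0.0439734  0.04563941 0.04737991]
lid -0.09263291751067612 -0.03105949008743213 -0.059805824134334065 0.0033899170223672913 [ 0.4907487  -0.26000779] -0.06198430103146523 -0.029963841756324574
gate 1173 [-0.17720032 -0.10644739] [-0.080001   -0.08287574] [-0.03553175 -0.09734211]
side 992 [0.04511385 0.04672515 0.04827488]
lid -0.09228279356153707 0.13700736628220286 -0.06051106831364206 0.0046236622351573525 [ 0.49169    -0.26129573] -0.06067228059882639 -0.03087128534679724
gate 2114 [-0.17764144 -0.10761946] [-0.08002152 -0.08271941] [-0.04119697 -0.09876897]
```

```bash
python3 - <<'E'
from fit import *
q=np.load('q.npy')
for n in cs:
    C=cloud(cs[n]); d=C[...,:2]-q[:2]; c,s=np.cos(q[2]),np.sin(q[2]); tx=c*d[...,0]+s*d[...,1]; ty=-s*d[...,0]+c*d[...,1]
    px=cs[n]['pixels'].astype(int); blue=(px[...,2]>px[...,0]+40)
    top=blue&(abs(C[...,2]-.051)<.003)
    for nm,m in [('back',top&(tx>.06)&(abs(ty)<.09)),('right',top&(ty<-.09)&(tx<.06)&(tx>-.06)),('left',top&(ty>.09)&(tx<.06)&(tx>-.06)),('panel',top&(tx<-.06)&(ty>.02)&(ty<.09))]:
        if m.sum()<5: print(n,nm,m.sum()); continue
        a,b=(tx[m],ty[m]) if nm in('back','panel') else (ty[m],tx[m])
        print(n,nm,m.sum(),'perp range',np.percentile(a,[3,50,97]).round(4),'slope',np.polyfit(b,a,1).round(4))
    red=(px[...,0]>150)&(px[...,1]<60)&(px[...,2]<60)&(C[...,2]>.052)&(abs(tx+.08)<.03)&(abs(ty-.07)<.03)
    print('red',red.sum(),[f(x[red]).round(4) for x in (tx,ty,C[...,2]) for f in (np.min,np.median,np.max)])
    vv,uu=np.nonzero(red); print(uu.min(),uu.max(),vv.min(),vv.max())
E
```

```text
scene back 129 perp range [0.0723 0.074  0.0763] slope [-0.0035  0.0741]
scene right 180 perp range [-0.1007 -0.0982 -0.095 ] slope [-0.0079 -0.0981]
scene left 74 perp range [0.1034 0.1056 0.1084] slope [-1.000e-04  1.057e-01]
scene panel 42 perp range [-0.0703 -0.0681 -0.0657] slope [-0.0092 -0.0676]
red 19 [np.float64(-0.0812), np.float64(-0.0765), np.float64(-0.072), np.float64(0.0643), np.float64(0.0685), np.float64(0.0746), np.float64(0.087), np.float64(0.0886), np.float64(0.0901)]
263 268 222 225
side back 194 perp range [0.072  0.0732 0.0751] slope [-0.0019  0.0733]
side right 361 perp range [-0.1015 -0.0992 -0.0952] slope [-0.0015 -0.0989]
side left 164 perp range [0.1022 0.1048 0.1079] slope [-0.0018  0.1049]
side panel 86 perp range [-0.0704 -0.0678 -0.0656] slope [ 0.0164 -0.0691]
red 22 [np.float64(-0.0824), np.float64(-0.0778), np.float64(-0.0732), np.float64(0.0632), np.float64(0.0685), np.float64(0.0761), np.float64(0.0869), np.float64(0.0893), np.float64(0.0908)]
240 246 219 222
```

```bash
cat >> h.py <<'E'
q0=np.array([ 0.55913505,-0.25205844,-0.33456545])
def Rz(a): return np.array([[np.cos(a),-np.sin(a)],[np.sin(a),np.cos(a)]])
q=q0.copy(); q[:2]+=Rz(q0[2])@[.001,.0033]
def t2w(x,y): return q[:2]+Rz(q[2])@np.array([x,y])/1000.
def w2t(p): return Rz(q[2]).T@(np.asarray(p)[:2]-q[:2])*1000
def tool():
    o=arm.observe(); R=np.array(o['orientation']); return w2t(o['eef_pos']),o['eef_pos'][2]*1000, np.degrees(np.arctan2(R[1,0],R[0,0])-q[2]),o
def togo(x,y,z,ang=None):
    """tray target mm, ang=tool x direction in tray frame deg -> shift in tool axes mm and turn"""
    o=arm.observe(); R=np.array(o['orientation']); w=t2w(x,y)
    d=R.T@(np.r_[w,z/1000]-o['eef_pos'])*1000
    a=0
    if ang is not None:
        cur=np.degrees(np.arctan2(R[1,0],R[0,0])-q[2]); a=-np.radians((ang-cur+180)%360-180)
    return d.round(1),round(float(a),3)
E
python3 - <<'E'
from fit import *
for n in cs:
    C=cloud(cs[n]); P=C.reshape(-1,3); T=np.array(Rz(q[2]).T@(P[:,:2]-q[:2]).T).T.reshape(420,560,2)*1000
    Z=C[...,2]*1000; px=cs[n]['pixels'].astype(int)
    g=(Z>10)&(Z<60)&(T[...,0]<-85)&(T[...,0]>-200)&(T[...,1]<-85)&(T[...,1]>-140)
    gt=g&(Z>53); A=T[gt]; p=np.polyfit(A[:,0],A[:,1],1); print(n,'gate top',gt.sum(),A.min(0),A.max(0),p,'a',np.arctan2(1,-p[0]) )
    lid=(px[...,0]>140)&(px[...,2]<70)&(px[...,1]>.6*px[...,0])&(Z>43.5)&(Z<51)&(T[...,0]>-110)&(T[...,0]<0)&(abs(T[...,1])<80)
    vv,uu=np.nonzero(lid); h=cv2.convexHull(np.c_[uu,vv].astype(np.int32))[:,0]
    E=np.array([w2t(atz(cs[n],u,v,.046)) for u,v in h]); c,r=cv2.minEnclosingCircle(E.astype(np.float32)); print('lid',c,r,np.median(Z[lid]))
    org=(px[...,0]>150)&(px[...,1]<120)&(Z>3)&(Z<40)&(T[...,0]>-40)&(T[...,0]<70)&(abs(T[...,1])<98)
    print('ring',T[org].min(0),T[org].max(0))
    w=(abs(T[...,0]+110)<80)&(T[...,1]>100)&(T[...,1]<170)&(Z>20); print('bottle',T[w].min(0),T[w].max(0),np.median(T[w],0),Z[w].max())
    f=(Z>20)&(Z<400)&(C[...,1]>-.15)&(C[...,0]<.75)&(C[...,0]>.1)&(C[...,1]<.7); print('max z',Z[f].max(), np.percentile(Z[f],99.5))
    tb=(Z>8)&(Z<30)&(px.min(-1)>90)&(T[...,0]>-62)&(T[...,0]<30)&(T[...,1]>5)&(T[...,1]<95);print('tbolt',tb.sum(),T[tb].min(0),T[tb].max(0))
for p in [(-125,-32),(-55,-32),(-150,-125)]: print(p,t2w(*p).round(4))
print(tool()[:3]); print(togo(-130,-32,200,180),togo(-130,-32,200,90),togo(-130,-32,200,0))
E
```

```text
scene gate top 225 [-178.20031864 -102.0469743 ] [-85.06588028 -86.17574274] [-8.40203332e-02 -1.04586787e+02] a 1.4869728718844641
lid (-63.08523941040039, -32.59632110595703) 31.973949432373047 45.66647764848429
ring [-4.24669207 27.82024823] [66.80907132 94.08376118]
bottle [-152.05895501  100.03083523] [-30.03296788 168.67779126] [-130.87383072  139.23596103] 124.11612003473866
max z 272.21926798278616 106.74494878436208
tbolt 53 [-46.57199724  36.66569791] [-31.55791679  73.60764965]
side gate top 346 [-178.40648652 -101.68547611] [-85.58285467 -86.01941005] [-8.75442541e-02 -1.06173230e+02] a 1.4834746961202618
lid (-63.626529693603516, -32.81779479980469) 33.26908874511719 46.70196397606949
ring [-4.73569552 25.83812242] [62.07907102 91.00000239]
bottle [-153.59181218  100.02895444] [-31.38138752 158.91855713] [-128.16555409  138.76959254] 125.95423341098264
max z 328.6827049264546 313.0635148941119
tbolt 83 [-47.82511061  33.11559791] [27.1387435  77.07094629]
(-125, -32) [ 0.4326 -0.2385]
(-55, -32) [ 0.4987 -0.2614]
(-150, -125) [ 0.3784 -0.3181]
(array([-572.37629566,  674.54601069]), np.float64(202.71235092888568), np.float64(176.3726285587645))
(array([-486.2, -677.1,    3.6]), -0.063) (array([-486.2, -677.1,    3.6]), 1.507) (array([-486.2, -677.1,    3.6]), 3.078)
```

```bash
python3 - <<'E'
from fit import *
for n in cs:
    C=cloud(cs[n]); Z=C[...,2]
    f=(Z>.13)&(Z<.5)&(C[...,1]>-.6)&(C[...,0]<.8)&(C[...,0]>.0)&(C[...,1]<.9); vv,uu=np.nonzero(f)
    for i in range(0,len(vv),max(1,len(vv)//12)): print(n,uu[i],vv[i],C[vv[i],uu[i]].round(3))
    f=(Z>.04)&(Z<.5)&(C[...,1]>-.1)&(C[...,0]<.55)&(C[...,1]<.7);print(C[f].min(0),C[f].max(0))
E
```

```text
scene 0 55 [0.272 0.618 0.272]
scene 0 58 [0.269 0.609 0.268]
scene 1 59 [0.27  0.609 0.265]
scene 2 60 [0.273 0.62  0.259]
scene 2 61 [0.271 0.613 0.259]
scene 2 62 [0.27  0.613 0.256]
scene 2 63 [0.269 0.61  0.254]
scene 1 64 [0.266 0.611 0.252]
scene 0 65 [0.264 0.617 0.249]
scene 3 65 [0.27  0.612 0.249]
scene 1 66 [0.264 0.61  0.248]
scene 4 66 [0.271 0.614 0.245]
scene 2 67 [0.266 0.613 0.244]
[ 0.04156748 -0.08119148  0.04000058] [0.54999635 0.69986335 0.27221927]
side 0 0 [0.212 0.514 0.328]
side 5 2 [0.221 0.507 0.324]
side 10 4 [0.23  0.516 0.318]
side 14 6 [0.236 0.532 0.311]
side 18 8 [0.244 0.526 0.307]
side 33 10 [0.273 0.621 0.285]
side 27 13 [0.259 0.61  0.281]
side 13 16 [0.23  0.522 0.292]
side 8 19 [0.22  0.504 0.29 ]
side 16 22 [0.233 0.53  0.278]
side 8 26 [0.216 0.524 0.272]
side 13 30 [0.224 0.522 0.263]
side 18 37 [0.231 0.531 0.245]
[ 0.20406714 -0.08479705  0.04000414] [0.54999688 0.69998455 0.3286827 ]
```

```bash
python3 -m creep '[[-25,-35,0,-0.03,85],[-55,-70,0,-0.06,30],[-80,-110,0,-0.063,30]]' ; python3 -c "
from h import *
t=tool();print(t[:3],t[3]['joints'].round(3));print(togo(-130,-32.7,200,180),togo(-130,-32.7,200,0))"
```

```text
time: 0.45
eef_pos: [0.274, 0.4422, 0.2028]
orientation: [[-0.945, 0.328, 0.0], [0.328, 0.945, -0.001], [-0.0, -0.0, -1.0]]
ft_force: [1.4, 0.0, 0.2]
finger_gap: 0.0588
(array([-498.25606034,  558.84613671]), np.float64(202.80746953504246), np.float64(180.04036153886932)) [-1.139  0.266  0.025  1.828 -0.007  1.048  0.125]
(array([-367.8, -591.8,    3.3]), 0.001) (array([-367.8, -591.8,    3.3]), -3.141)
```

```bash
python3 -m creep '[[-35,-33,0,0,30],[-70,-66,0,0,30],[-105,-99,0,0,30],[-140,-133,0,0,30],[-175,-166,0,0,30],[-210,-199,0,0,30],[-245,-232,0,0,30],[-278,-265,0,0,30],[-290,-308,0,0,30],[-302,-352,0,0,30],[-314,-395,0,0,30],[-326,-438,0,0,30],[-338,-481,0,0,30],[-350,-524,0,0,30],[-359,-558,0,0,30],[-368,-592,0,0,30],[-368,-592,0,0,30],[-368,-592,0,0,30]]' ; python3 -c "
from h import *
t=tool();print(t[:3],t[3]['joints'].round(3),t[3]['ft_force']);print(togo(-130,-32.7,80,180),togo(-130,-32.7,15,180))
cam('wrist','w1.png');cam('scene','s1.png')"
```

```text
time: 2.25
eef_pos: [0.4258, -0.2368, 0.2031]
orientation: [[-0.944, 0.331, -0.001], [0.331, 0.944, 0.0], [0.001, -0.0, -1.0]]
ft_force: [0.1, 0.6, 0.0]
finger_gap: 0.0301
(array([-131.94292945,  -32.63653719]), np.float64(203.05819004103793), np.float64(179.86224441720503)) [-0.052  0.218  0.546  1.932 -0.131  1.027  1.785] [0.08085849 0.57254473 0.00635653]
(array([ -2. ,  -0. , 123.1]), -0.002) (array([ -2.1,  -0. , 188.1]), -0.002)
```

View pics/w1.png

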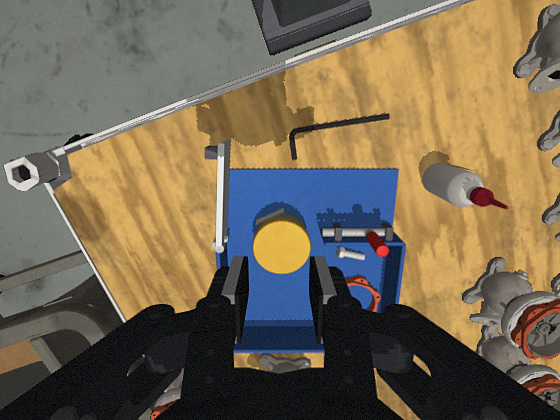

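View pics/s1.png

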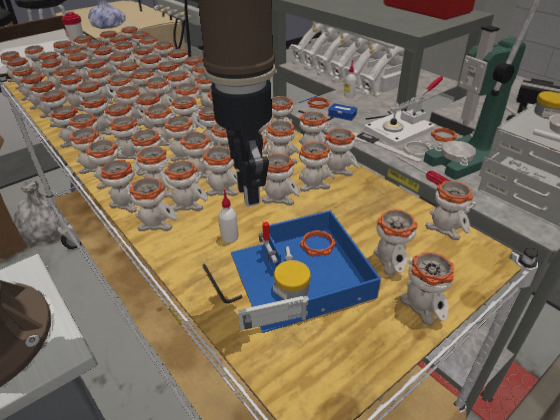

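```bash
python3 - <<'E'
from fit import *
o=arm.observe(); p=o['eef_pos']; w=dict(np.load('last_wrist.npz'))
for c in (cs['scene'],w): print(proj(c,[p]), proj(c,[np.r_[t2w(-63,-32.7),.046],np.r_[t2w(-79.5,70),.09],np.r_[t2w(-75+150,-102.5),.051],np.r_[t2w(-145,-105),.004]]))
print(-w['R'].T@w['t'])
c=w;C=cloud(c);px=c['pixels'].astype(int)
lid=(px[...,0]>140)&(px[...,2]<70)&(px[...,1]>.6*px[...,0])&(abs(C[...,2]-.046)<.006)
vv,uu=np.nonzero(lid); E=np.array([w2t(atz(c,u,v,.046)) for u,v in zip(uu,vv)]);E=E[np.hypot(*(E-[-63,-33]).T)<45];print(cv2.minEnclosingCircle(E.astype(np.float32)))
for z,(u,v) in [(.09,(382,252)),(.004,(229,169)),(.004,(397,169)),(.056,(226,145)),(.056,(217,145))]: print(w2t(atz(c,u,v,z)))
E
python3 -c "
import cv2
a=cv2.imread('pics/w1.png')[120:330,180:460];cv2.imwrite('pics/w1z.png',cv2.resize(a,None,fx=2.8,fy=2.8,interpolation=cv2.INTER_CUBIC))"
```

```text
[[248.93019887 211.52361247]] [[291.71955541 273.08054275]
 [263.86992017 221.85602984]
 [380.28979989 277.78527218]
 [261.46194144 332.37035942]]
[[282.64554192 246.97285918]] [[279.20801637 246.72508564]
 [385.63353142 249.08373187]
 [222.67886453 351.62716477]
 [216.5970573  166.98226485]]
[ 0.35438561 -0.21254005  0.37396728]
((-62.24261474609375, -30.38678741455078), 31.896181106567383)
[-76.44033231  66.76503167]
[-142.58741728  -90.7182656 ]
[-142.22625499  104.69691193]
[-175.3181542   -84.45079967]
[-175.3591223   -93.25245377]
```

View pics/w1z.png

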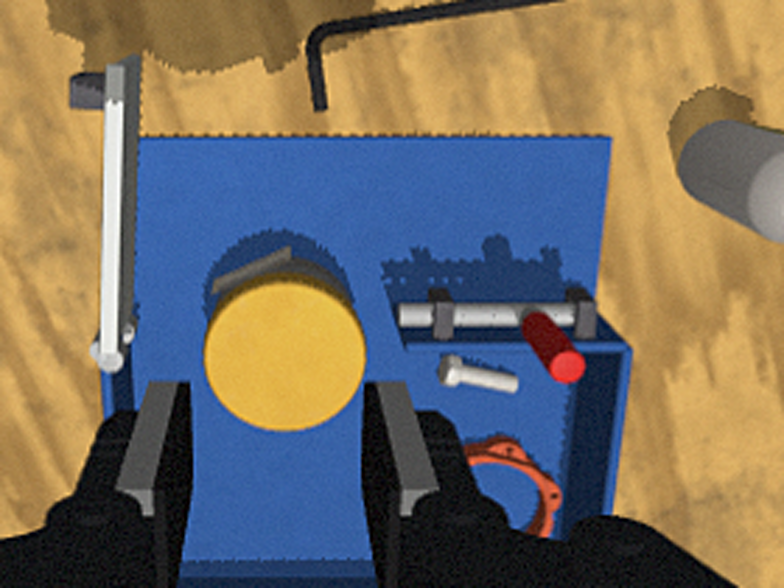

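```bash
python3 -m creep '[[-1,1,40,0,30],[-1,1,80,0,30],[-1,1,120,0,30],[-1,1,150,0,30],[-1,1,175,0,30],[-1,1,187,0,30],[-1,1,187,0,30],[-1,1,187,0,30]]' ; python3 -c "
from h import *
t=tool();print(t[:3],t[3]['joints'].round(3),t[3]['ft_force']);print(togo(-48,-32,16,180))
cam('side','d2.png');cam('wrist','w2.png')
a=cv2.imread('pics/d2.png')[120:350,100:400];a=cv2.resize(a,None,fx=2.6,fy=2.6);cv2.imwrite('pics/d2z.png',a)"
```

```text
time: 3.15
eef_pos: [0.4281, -0.2354, 0.017]
orientation: [[-0.945, 0.328, 0.001], [0.328, 0.945, -0.0], [-0.001, 0.0, -1.0]]
ft_force: [-0.3, 0.6, 0.1]
finger_gap: 0.0303
(array([-130.19094531,  -30.60487079]), np.float64(17.031282371453052), np.float64(180.01943373738877)) [ 0.084  0.495  0.415  2.121 -0.352  0.59   1.986] [-0.29805389  0.59682062  0.10850543]
(array([-82.2,  -1.4,   1.1]), 0.0)
```

View pics/d2z.png

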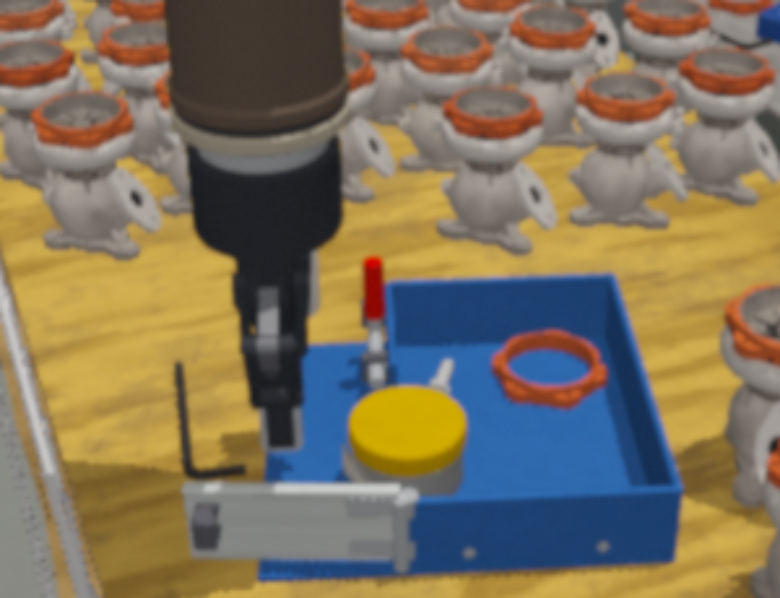

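View pics/w2.png

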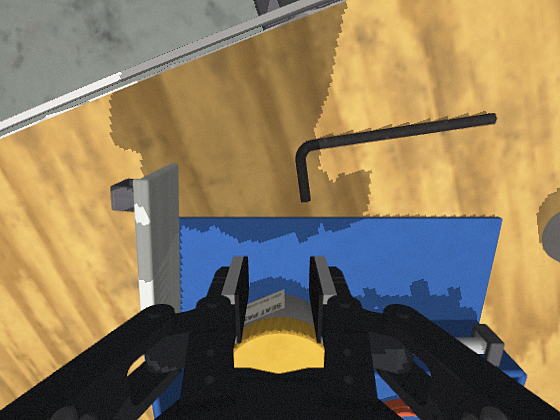

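```bash
python3 -m creep '[[-5,-1,0,0,30],[-10,-1,0,0,30],[-15,-1,0,0,30],[-20,-1,0,0,30],[-24,-1,0,0,30],[-28,-1,0,0,30],[-32,-1,0,0,30],[-36,-1,0,0,30],[-40,-1,0,0,30],[-44,-1,0,0,30],[-48,-1,0,0,30],[-52,-1,0,0,30]]' ; python3 -c "
from h import *
t=tool();print(t[:3],t[3]['joints'].round(3),t[3]['ft_force']);print(togo(-48,-32,16,180))
cam('side','d3.png')
a=cv2.imread('pics/d3.png')[120:350,100:400];a=cv2.resize(a,None,fx=2.6,fy=2.6);cv2.imwrite('pics/d3z.png',a)"
```

```text
time: 4.45
eef_pos: [0.4766, -0.2538, 0.0163]
orientation: [[-0.944, 0.329, -0.0], [0.329, 0.944, 0.0], [0.0, 0.0, -1.0]]
ft_force: [-0.9, -0.3, 1.3]
finger_gap: 0.03
(array([-78.3823519 , -32.02264167]), np.float64(16.289723392573528), np.float64(179.98023864220295)) [ 0.092  0.558  0.416  1.997 -0.358  0.657  1.973] [-0.94985406 -0.28759479  1.2804979 ]
(array([-30.4,   0. ,   0.3]), -0.0)
```

View pics/d3z.png

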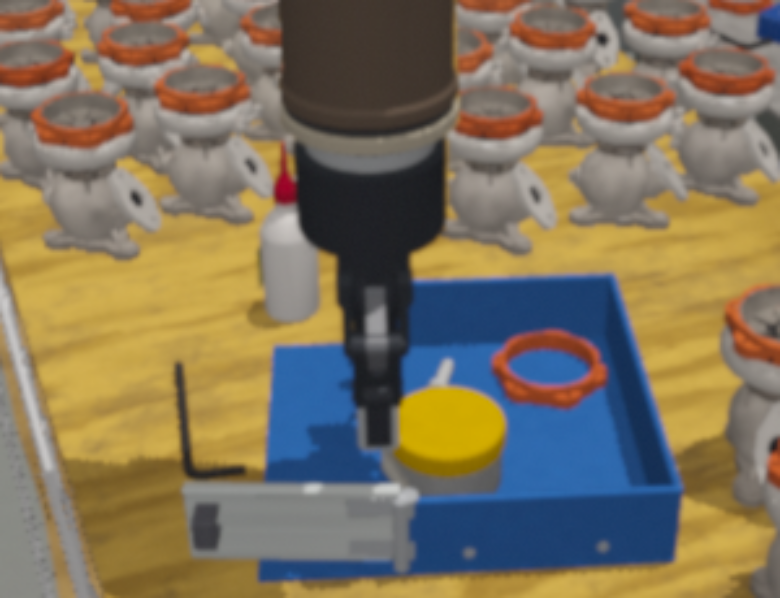

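```bash
python3 -m creep '[[-4,0,0,0,30],[-8,0,0,0,30],[-12,0,0,0,30],[-16,0,0,0,30],[-20,0,0,0,30],[-23,0,0,0,30],[-26,0,0,0,30],[-29,0,0,0,30],[-31,0,0,0,30],[-31,0,0,0,30]]' ; python3 -c "
from h import *
t=tool();print(t[:3],t[3]['joints'].round(3),t[3]['ft_force']);
c=cam('side','d4.png')
C=cloud(c);px=c['pixels'].astype(int)
lid=(px[...,0]>140)&(px[...,2]<70)&(px[...,1]>.6*px[...,0])&(abs(C[...,2]-.046)<.0045)
vv,uu=np.nonzero(lid); E=np.array([w2t(atz(c,u,v,.046)) for u,v in zip(uu,vv)]);E=E[np.hypot(*(E-[-8,-33]).T)<50];print(cv2.minEnclosingCircle(E.astype(np.float32)))
a=cv2.imread('pics/d4.png')[120:350,100:400];a=cv2.resize(a,None,fx=2.6,fy=2.6);cv2.imwrite('pics/d4z.png',a)"
```

```text
time: 5.5
eef_pos: [0.506, -0.264, 0.0163]
orientation: [[-0.944, 0.329, 0.0], [0.329, 0.944, -0.0], [-0.0, -0.0, -1.0]]
ft_force: [-0.6, 0.9, 0.9]
finger_gap: 0.0303
(array([-47.29427063, -32.02672843]), np.float64(16.32872100116789), np.float64(179.98751056770303)) [ 0.096  0.595  0.417  1.921 -0.361  0.698  1.964] [-0.63477437  0.89006771  0.85186292]
((-8.866207122802734, -34.827579498291016), 34.90106964111328)
```

View pics/d4z.png

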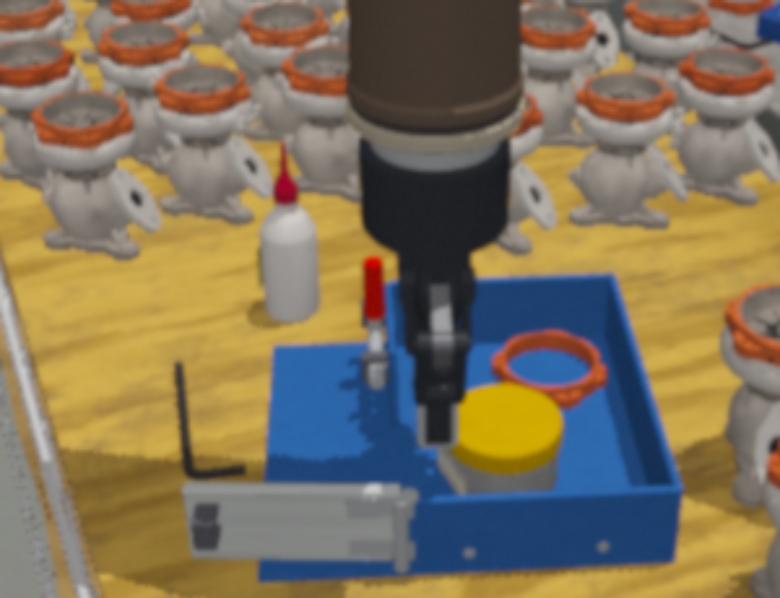

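```bash
python3 -m creep '[[8,0,0,0,30],[25,0,0,0,30],[50,0,0,0,30],[75,0,0,0,30],[84,0,0,0,30],[84,0,-30,0,0],[84,0,-70,0,0],[85,0,-95,0.15,0],[86,-10,-95,0.3,0],[86,-20,-95,0.45,0],[87,-30,-95,0.6,0],[87,-40,-95,0.75,0],[88,-50,-95,0.9,0],[88,-60,-95,1.05,0],[89,-75,-95,1.2,0],[90,-90,-95,1.35,0],[90,-90,-95,1.5,0],[90,-90,-95,1.65,0],[90,-90,-95,1.65,0]]' ; python3 -c "
from h import *
t=tool();print(t[:3],t[3]['joints'].round(3),t[3]['ft_force']);
print(togo(-137,-122,110,85),togo(-137,-122,22,85))
c=cam('side','d5.png');c=cam('wrist','w5.png')
a=cv2.imread('pics/d5.png')[120:350,100:400];a=cv2.resize(a,None,fx=2.6,fy=2.6);cv2.imwrite('pics/d5z.png',a)"
```

```text
time: 7.45
eef_pos: [0.3912, -0.3194, 0.1112]
orientation: [[0.404, 0.915, -0.0], [0.915, -0.404, -0.001], [-0.001, 0.0, -1.0]]
ft_force: [-0.3, 0.2, -0.3]
finger_gap: -0.0002
(array([-137.46323511, -122.0501254 ]), np.float64(111.24450174270025), np.float64(85.31281019235804)) [-0.12   0.484  0.974  2.026 -0.515  0.896  0.72 ] [-0.2918058   0.2156347  -0.28608222]
(array([0.1, 0.5, 1.2]), 0.005) (array([ 0.1,  0.4, 89.2]), 0.005)
```

View pics/d5z.png

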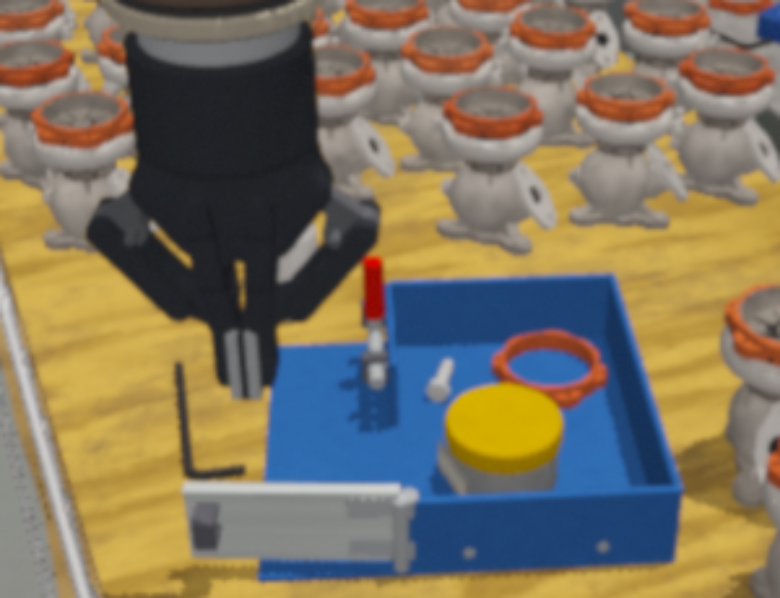

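View pics/w5.png

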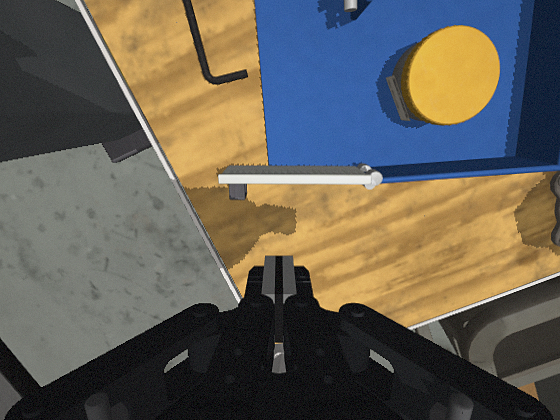

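```bash
python3 -m creep '[[0,0,35,0,0],[0,0,65,0,0],[0,0,85,0,0],[0,0,89,0,0],[0,0,89,0,0]]' ; python3 -c "
from h import *
t=tool();print(t[:3],t[3]['joints'].round(3),t[3]['ft_force']);
c=cam('wrist','w6.png')
R=np.array(t[3]['orientation']); cur=np.radians(t[2])
for a in np.arange(1.45,0.7,-.1):
    for off in (13.5,):
        p=np.array([-70,-100])+65*np.array([-np.sin(a),np.cos(a)])-off*np.array([np.cos(a),np.sin(a)])
        d,_=togo(p[0],p[1],22); print(round(a,2),p.round(1),d.round(0),round(cur-a,2))
"
```

```text
time: 8.05
eef_pos: [0.3908, -0.3193, 0.0223]
orientation: [[0.401, 0.916, -0.0], [0.916, -0.401, 0.0], [0.0, -0.001, -1.0]]
ft_force: [0.0, -0.8, 0.8]
finger_gap: 0.0001
(array([-137.89657506, -122.08810473]), np.float64(22.320353562229922), np.float64(85.54847463974009)) [ 0.006  0.606  0.816  2.098 -0.679  0.722  0.857] [ 0.0130914  -0.76282478  0.83552767]
1.45 [-136.2 -105.6] [17. -0.  1.] 0.04
1.35 [-136.4  -98.9] [23. -1.  1.] 0.14
1.25 [-135.9  -92.3] [30. -1.  1.] 0.24
1.15 [-134.8  -85.8] [37. -0.  1.] 0.34
1.05 [-133.1  -79.4] [43.  1.  1.] 0.44
0.95 [-130.7  -73.2] [50.  3.  1.] 0.54
0.85 [-127.7  -67.2] [56.  5.  1.] 0.64
0.75 [-124.2  -61.6] [62.  8.  1.] 0.74
```

View pics/w6.png

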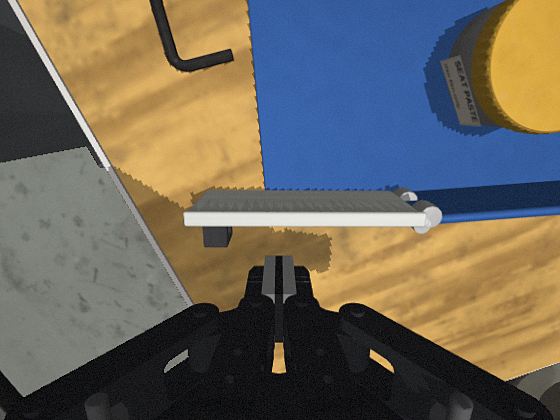

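```bash
python3 -m creep '[[8,0,0,0.02,0],[14,0,0,0.03,0],[17,0,0,0.04,0],[20,0,0,0.09,0],[23,-1,0,0.14,0],[27,-1,0,0.19,0],[30,-1,0,0.24,0],[34,-1,0,0.29,0],[37,0,0,0.34,0],[40,0,0,0.39,0],[43,1,0,0.44,0],[47,2,0,0.49,0],[50,3,0,0.54,0],[53,4,0,0.59,0],[56,5,0,0.64,0],[59,6,0,0.69,0],[62,8,0,0.74,0],[62,8,0,0.74,0]]' ; python3 -c "
from h import *
t=tool();print(t[:3],t[3]['joints'].round(3),t[3]['ft_force']);
c=cam('side','d7.png')
R=np.array(t[3]['orientation']); cur=np.radians(t[2])
for a in np.arange(.75,-0.01,-.075):
    for off in (13.5,):
        p=np.array([-70,-100])+65*np.array([-np.sin(a),np.cos(a)])-off*np.array([np.cos(a),np.sin(a)])
        d,_=togo(p[0],p[1],22); print(round(a,3),p.round(1),d.round(0),round(cur-a,2))
a=cv2.imread('pics/d7.png')[120:350,100:400];a=cv2.resize(a,None,fx=2.6,fy=2.6);cv2.imwrite('pics/d7z.png',a)
"
```

```text
time: 9.9
eef_pos: [0.4239, -0.2651, 0.0224]
orientation: [[0.914, 0.405, 0.0], [0.405, -0.914, -0.0], [0.0, 0.0, -1.0]]
ft_force: [0.1, 0.3, 0.6]
finger_gap: -0.0001
(array([-124.44250921,  -60.01357967]), np.float64(22.398690842190227), np.float64(43.06754769516501)) [-0.24   0.701  1.03   2.117 -0.856  0.822  0.176] [0.10145428 0.31462393 0.57941716]
0.75 [-124.2  -61.6] [-1.  1.  0.] 0.0
0.675 [-121.2  -57.7] [4. 0. 0.] 0.08
0.6 [-117.8  -54. ] [9. 0. 0.] 0.15
0.525 [-114.3  -50.5] [14. -0.  0.] 0.23
0.45 [-110.4  -47.3] [19.  0.  0.] 0.3
0.375 [-106.4  -44.5] [24.  1.  0.] 0.38
0.3 [-102.1  -41.9] [29.  2.  0.] 0.45
0.225 [-97.7 -39.7] [34.  3.  0.] 0.53
0.15 [-93.1 -37.7] [38.  5.  0.] 0.6
0.075 [-88.3 -36.2] [43.  7.  0.] 0.68
0.0 [-83.5 -35. ] [47. 10.  0.] 0.75
```

View pics/d7z.png

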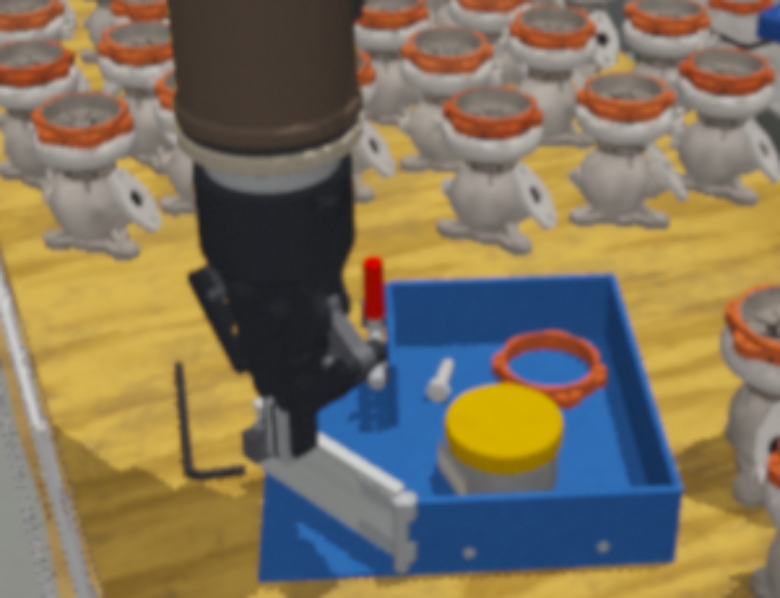

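```bash
python3 -c "
from h import *
c=dict(np.load('last_side.npz'))
for u,v in [(360,345),(375,345),(383,355),(380,365),(340,385),(350,320),(330,300),(215,320)]:
    P=dep(c,100+u/2.6,120+v/2.6); print(u,v,w2t(P).round(0),round(P[2]*1000), (w2t(P)-w2t(arm.observe()['eef_pos'])).round())
w=dict(np.load('last_wrist.npz'))
"
```

```text
360 345 [ -86. -100.] 145 [ 38. -40.]
375 345 [-79. -98.] 144 [ 45. -37.]
383 355 [ -76. -100.] 139 [ 49. -40.]
380 365 [-76.  25.] 43 [49. 85.]
340 385 [ -96. -108.] 129 [ 28. -48.]
350 320 [-91. -90.] 153 [ 34. -30.]
330 300 [-100.  -88.] 163 [ 25. -27.]
215 320 [-161.  -38.] 121 [-36.  22.]
```

```bash
python3 -m creep '[[3,0,0,0.05,0],[6,0,0,0.1,0],[9,0,0,0.15,0],[12,0,0,0.2,0],[16,0,0,0.25,0],[19,0,0,0.3,0],[22,1,0,0.35,0],[26,1,0,0.4,0],[29,2,0,0.45,0],[32,3,0,0.5,0],[35,4,0,0.55,0],[38,5,0,0.6,0],[40,6,0,0.64,0],[43,7,0,0.68,0]]' ; python3 -c "
from h import *
t=tool();print(t[:3],t[3]['joints'].round(3),t[3]['ft_force']);
c=cam('side','d8.png')
print(togo(-83.5,-35,22,0),togo(-80,-35,22,0))
a=cv2.imread('pics/d8.png')[120:350,100:400];a=cv2.resize(a,None,fx=2.6,fy=2.6);cv2.imwrite('pics/d8z.png',a)
"
```

```text
time: 11.35
eef_pos: [0.4651, -0.2544, 0.0223]
orientation: [[0.965, -0.26, -0.0], [-0.26, -0.965, 0.001], [-0.001, -0.001, -1.0]]
ft_force: [-0.5, -0.2, -0.0]
finger_gap: -0.0001
(array([-89.01164572, -36.37771376]), np.float64(22.306372401376557), np.float64(4.073482416172823)) [-0.338  0.845  1.184  2.048 -0.984  0.983 -0.455] [-0.500034   -0.24412047 -0.00290994]
(array([ 4.9, -0.8,  0.3]), 0.069) (array([ 8.4, -0.5,  0.3]), 0.069)
```

View pics/d8z.png

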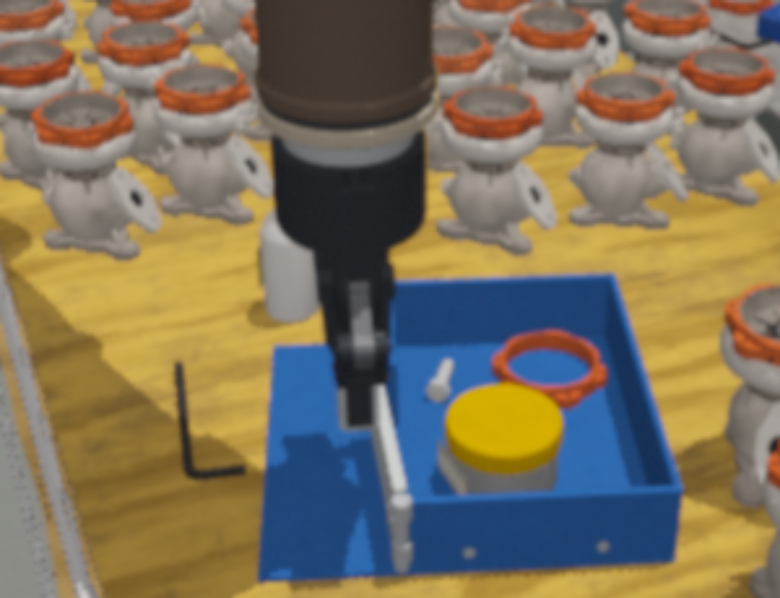

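```bash
python3 -m creep '[[1,0,0,0.02,0],[2,0,0,0.03,0],[3,0,0,0.05,0],[4,-1,0,0.07,0],[5,-1,0,0.07,0],[6,-1,0,0.07,0]]' ; python3 -c "
from h import *
t=tool();print(t[:3],t[3]['joints'].round(3),t[3]['ft_force']);"
```

```text
time: 12.0
eef_pos: [0.4715, -0.2555, 0.0223]
orientation: [[0.945, -0.327, -0.0], [-0.327, -0.945, -0.0], [0.0, 0.0, -1.0]]
ft_force: [-0.3, -0.3, 0.1]
finger_gap: 0.0
(array([-82.60157092, -35.32873725]), np.float64(22.34085043895721), np.float64(0.08492869373497233)) [-0.341  0.862  1.196  2.034 -0.995  1.001 -0.524] [-0.32688074 -0.25048326  0.09936844]
```

```bash
python3 -m creep '[[1,0,0,0,0],[2,0,0,0,0],[2,0,0,0,0]]'; python3 -m creep '[[1,0,0,0,0],[2,0,0,0,0],[2,0,0,0,0]]'; python3 -m creep '[[1,0,0,0,0],[1,0,0,0,0]]'
```

```text
time: 12.3
eef_pos: [0.4719, -0.2556, 0.0221]
orientation: [[0.945, -0.328, -0.002], [-0.328, -0.945, 0.001], [-0.002, -0.001, -1.0]]
ft_force: [-6.8, 2.5, 4.3]
finger_gap: -0.0005
time: 12.6
eef_pos: [0.472, -0.2557, 0.022]
orientation: [[0.944, -0.329, -0.004], [-0.329, -0.944, 0.003], [-0.005, -0.001, -1.0]]
ft_force: [-11.7, 4.4, 8.9]
finger_gap: -0.0002
time: 12.8
eef_pos: [0.4721, -0.2556, 0.0219]
orientation: [[0.944, -0.329, -0.006], [-0.329, -0.944, 0.004], [-0.007, -0.002, -1.0]]
ft_force: [-14.8, 5.7, 10.9]
finger_gap: -0.0002
```

```bash
python3 -m creep '[[-10,0,0,0,0],[-35,0,0,0,0],[-40,0,0,0,0],[-40,0,-40,0,0],[-40,0,-85,0,0],[-40,0,-130,0,0],[-40,-5,-130,-0.15,0],[-40,-15,-130,-0.3,0],[-35,-30,-130,-0.45,0],[-30,-45,-130,-0.6,0],[-25,-60,-130,-0.75,0],[-20,-75,-130,-0.9,0],[-15,-90,-130,-1.05,0],[-10,-105,-130,-1.2,0],[-5,-120,-130,-1.35,0],[-3,-130,-130,-1.5,0],[-3,-133,-130,-1.57,0],[-3,-133,-130,-1.57,0]]' ; python3 -c "
from h import *
t=tool();print(t[:3],t[3]['joints'].round(3),t[3]['ft_force']);
for n in ('side','scene','wrist'):
    c=cam(n,n+'9.png')
    C=cloud(c);px=c['pixels'].astype(int);Z=C[...,2]*1000
    T=((C[...,:2]-q[:2])@Rz(q[2]))*1000
    red=(px[...,0]>130)&(px[...,1]<60)&(px[...,2]<60)&(abs(T[...,0]+80)<25)&(abs(T[...,1]-65)<35)&(Z>55)&(Z<96)
    if red.sum(): print('stem',red.sum(),T[red].min(0),np.median(T[red],0),T[red].max(0),Z[red].max())
    gt=(Z>53)&(Z<59)&(abs(T[...,0]+70)<20)&(T[...,1]>-98)&(T[...,1]<8)
    if gt.sum()>5: A=T[gt]; print('gate',gt.sum(),np.polyfit(A[:,1],A[:,0],1),A.min(0),A.max(0))
    a=cv2.imread('pics/'+n+'9.png')[120:350,100:400];a=cv2.resize(a,None,fx=2.6,fy=2.6);cv2.imwrite('pics/'+n+'9z.png',a)
print(togo(-79.5,98,70,90))
"
```

```text
time: 14.6
eef_pos: [0.5177, -0.1298, 0.1526]
orientation: [[0.326, 0.945, 0.001], [0.945, -0.326, 0.001], [0.001, 0.001, -1.0]]
ft_force: [0.4, 0.7, 0.2]
finger_gap: 0.0002
(array([-80.2862226 ,  98.61163054]), np.float64(152.61297525250774), np.float64(90.13688472689485)) [-0.46   0.419  0.832  1.909 -0.373  0.974  0.211] [0.4109916  0.71273272 0.24855518]
stem 130 [-84.03640838  57.73323944] [-79.23633836  61.48796753] [-74.19159224  70.56004463] 91.0562732132842
gate 244 [-7.21993503e-04 -6.90073675e+01] [-72.46458154 -97.94564784] [-65.41777695   7.79125403]
stem 22 [-83.3832414  60.3532935] [-78.32691714  66.50173538] [-72.5684007   71.65816535] 89.57916145999891
gate 180 [-5.15132612e-03 -6.88664928e+01] [-72.32827609 -97.62912293] [-64.56415088   7.66974278]
stem 76 [-83.16149599  63.94664449] [-77.59740312  67.07002858] [-72.01730035  72.50724597] 91.29261156828494
(array([ 0.5,  1.1, 82.4]), -0.002)
```

View pics/side9z.png

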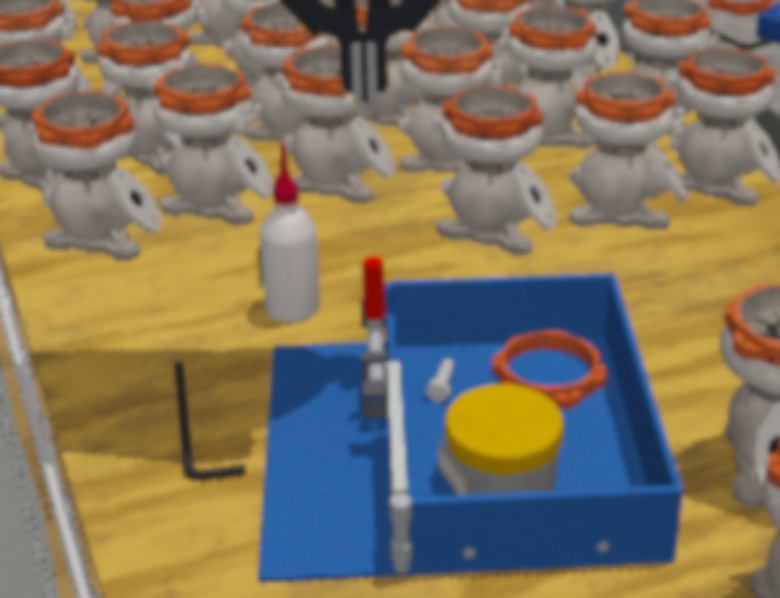

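View pics/wrist9.png

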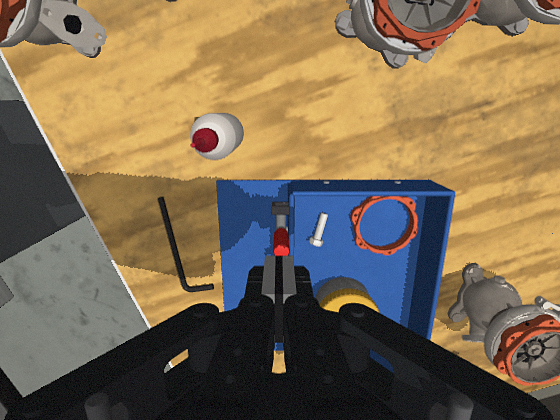

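View pics/scene9z.png

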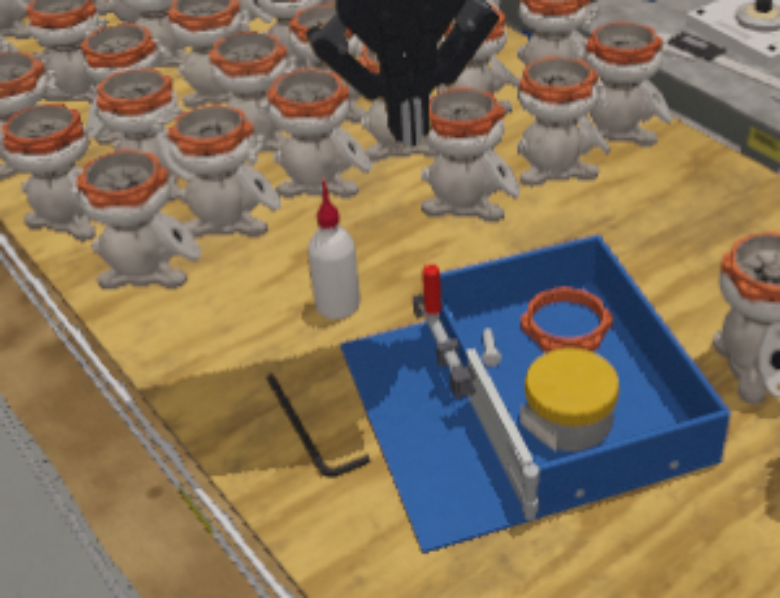

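```bash
python3 -m creep '[[0,0,30,0,0],[0,0,55,0,0],[0,0,75,0,0],[0,0,82,0,0],[0,0,82,0,0]]' ; python3 -c "
from h import *
t=tool();print(t[:3],t[3]['joints'].round(3),t[3]['ft_force']);
c=cam('scene','s10.png')
a=cv2.imread('pics/s10.png')[120:350,100:400];a=cv2.resize(a,None,fx=2.6,fy=2.6);cv2.imwrite('pics/s10z.png',a)
"
```

```text
time: 15.25
eef_pos: [0.5163, -0.1306, 0.0698]
orientation: [[0.329, 0.944, -0.002], [0.944, -0.329, -0.0], [-0.001, -0.001, -1.0]]
ft_force: [-0.7, 0.6, -0.9]
finger_gap: -0.0002
(array([-81.31385442,  97.33192327]), np.float64(69.78785084646364), np.float64(89.93431442828219)) [-0.38   0.528  0.742  1.991 -0.49   0.808  0.308] [-0.72391971  0.63295422 -0.87326701]
```

View pics/s10z.png

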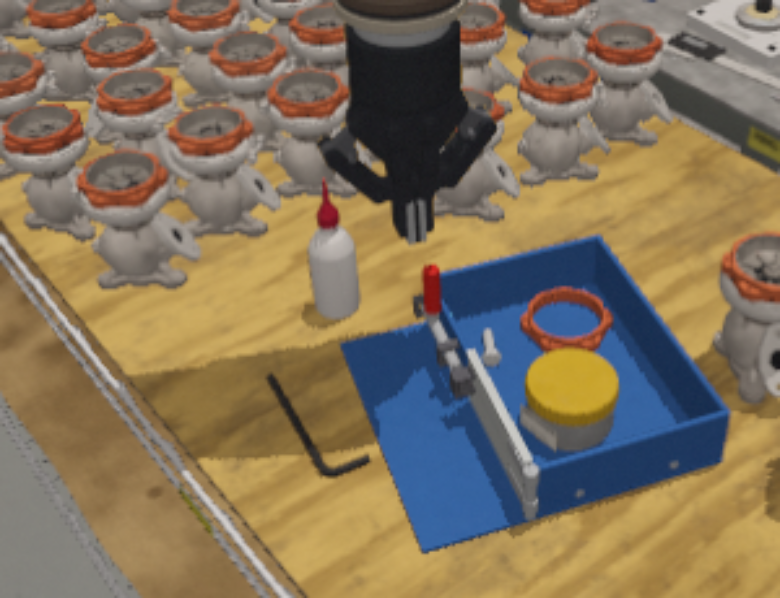

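```bash
python3 -m creep '[[-3,2,0,0,0],[-6,2,0,0,0],[-9,2,0,0,0],[-12,2,0,0,0],[-15,2,0,0,0],[-18,2,0,0,0],[-21,2,0,0,0],[-24,2,0,0,0],[-27,2,0,0,0],[-29,2,0,0,0],[-31,2,0,0,0],[-33,2,0,0,0],[-35,2,0,0,0],[-37,2,0,0,0],[-37,2,0,0,0]]' ; python3 -c "
from h import *
t=tool();print(t[:3],t[3]['joints'].round(3),t[3]['ft_force']);
c=cam('scene','s11.png')
a=cv2.imread('pics/s11.png')[120:350,100:400];a=cv2.resize(a,None,fx=2.6,fy=2.6);cv2.imwrite('pics/s11z.png',a)
"
```

```text
time: 16.8
eef_pos: [0.5065, -0.1662, 0.0703]
orientation: [[0.328, 0.945, 0.0], [0.945, -0.328, -0.0], [-0.0, 0.0, -1.0]]
ft_force: [0.5, -0.3, -0.3]
finger_gap: -0.0002
(array([-78.89615943,  60.48290709]), np.float64(70.34026941438107), np.float64(90.00339822324369)) [-0.308  0.526  0.739  1.99  -0.487  0.807  0.376] [ 0.54757603 -0.31025694 -0.27640502]
```

View pics/s11z.png

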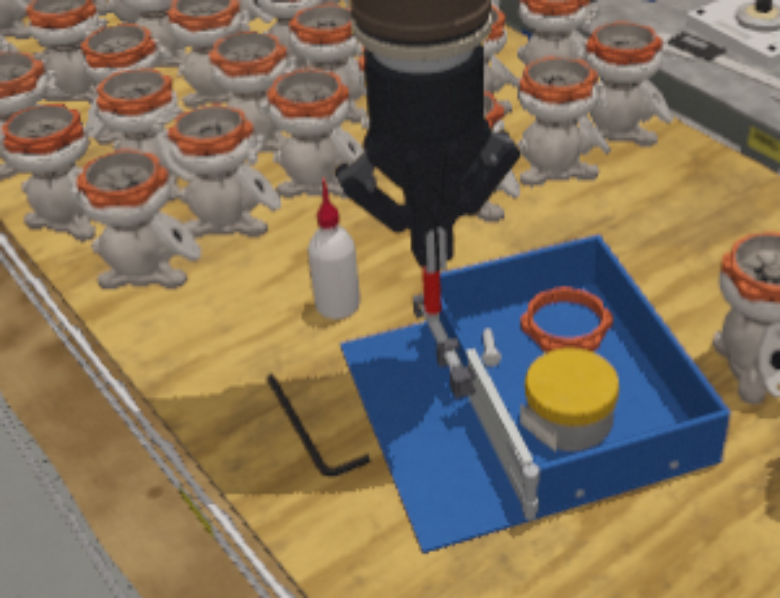

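```bash
python3 -c "
from h import *
o=arm.observe();p=o['eef_pos'];print(o['ft_force'],o['time'])
cs={n:cam(n,n+'12.png') for n in('scene','side','wrist')}
for n,c in cs.items():
    print(n,proj(c,[p,np.r_[t2w(-79.5,70),.09],np.r_[t2w(-79.5,70),.05]]))
    m=cv2.imread('pics/'+n+'12.png')
    for P,col in ((p,(0,255,0)),(np.r_[t2w(-79.5,70),.09],(255,255,0)),(np.r_[t2w(-79.5,40),.09],(255,0,255))):
        u,v=proj(c,[P])[0]; cv2.circle(m,(int(u),int(v)),1,col,-1)
    u,v=proj(c,[p])[0]; u,v=int(u),int(v); 
    a=m[max(0,v-70):v+70,max(0,u-90):u+90]; cv2.imwrite('pics/'+n+'12z.png',cv2.resize(a,None,fx=4,fy=4,interpolation=cv2.INTER_CUBIC))
"
```

```text
[ 0.12804291 -0.54984334 -0.87451572] 16.85
scene [[266.14719667 232.75924405]
 [263.86992017 221.85602984]
 [264.67965398 237.84109107]]
side [[243.3081763  232.62821477]
 [242.45076908 218.65671565]
 [243.08412526 240.19750632]]
wrist [[276.80931448 247.88266027]
 [275.36701104 246.812262  ]
 [275.89280428 221.09109394]]
```

View pics/scene12z.png

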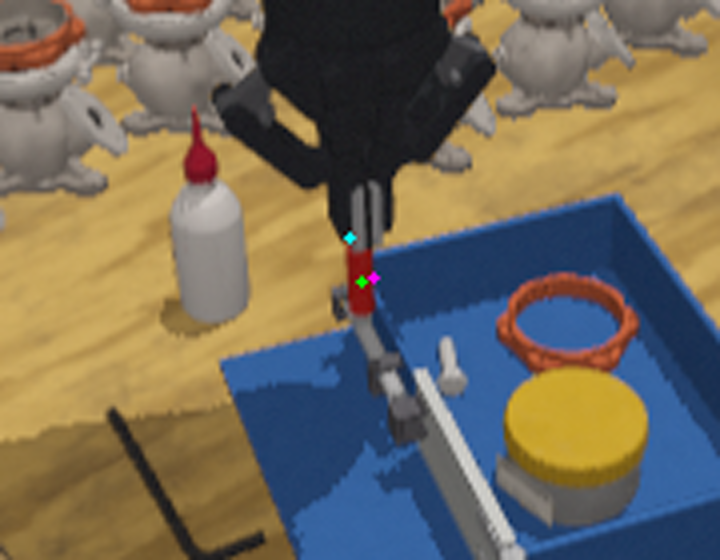

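View pics/side12z.png

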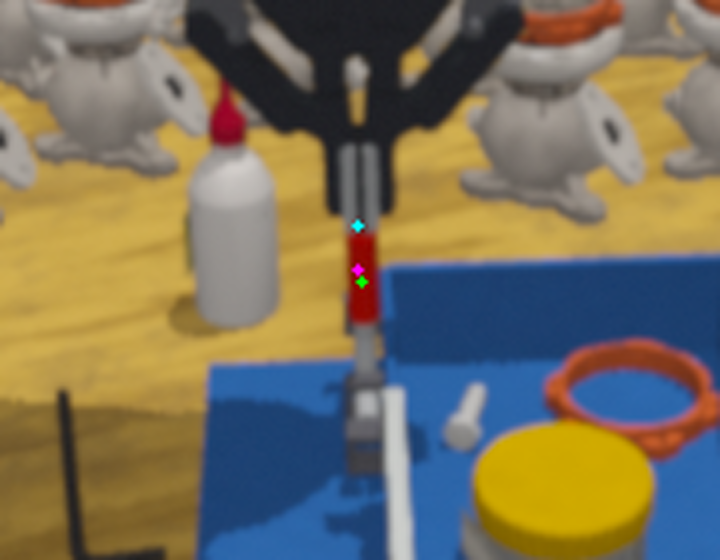

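View pics/wrist12.png

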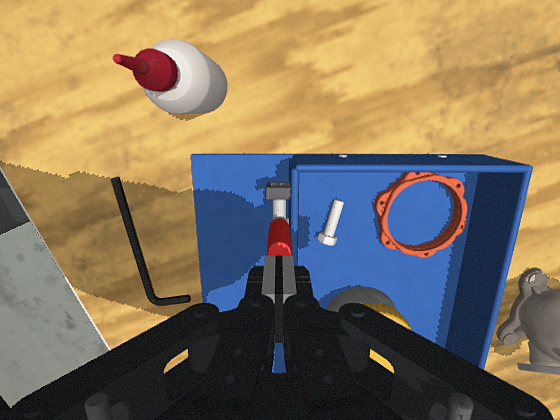

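```bash
python3 -c "
from h import *
o=arm.observe();p=o['eef_pos'];print(w2t(p),p[2])
for n in ('side','scene'):
    c=dict(np.load('last_'+n+'.npz')); C=cloud(c); u,v=proj(c,[p])[0]; u,v=int(u),int(v)
    for vv in range(v-36,v+14,2):
        for uu in (u-1,): print(n,uu,vv,c['pixels'][vv,uu],w2t(C[vv,uu]).round(),round(C[vv,uu,2]*1000))
"
```

```text
[-78.88926996  60.95050984] 0.07025168046606908
side 242 196 [30 31 32] [-79.  61.] 135
side 242 198 [53 54 55] [-79.  54.] 135
side 242 200 [64 65 66] [-79.  49.] 135
side 242 202 [62 61 63] [-80.  49.] 132
side 242 204 [62 63 64] [-80.  49.] 128
side 242 206 [64 65 66] [-80.  49.] 125
side 242 208 [66 67 68] [-80.  48.] 122
side 242 210 [64 66 67] [-80.  48.] 119
side 242 212 [66 68 69] [-80.  49.] 114
side 242 214 [73 73 75] [-80.  50.] 111
side 242 216 [74 74 77] [-80.  48.] 108
side 242 218 [74 71 72] [-80.  50.] 104
side 242 220 [128  37  38] [-80.  48.] 101
side 242 222 [150   5   0] [-80.  62.] 89
side 242 224 [141   8   1] [-80.  59.] 87
side 242 226 [140   9   3] [-81.  62.] 82
side 242 228 [140  10   3] [-81.  61.] 79
side 242 230 [140   8   3] [-81.  61.] 75
side 242 232 [139   4   0] [-81.  65.] 69
side 242 234 [139   6   0] [-81.  59.] 69
side 242 236 [139   7   1] [-81.  61.] 64
side 242 238 [140   9   0] [-81.  63.] 59
side 242 240 [139   8   1] [-81.  62.] 56
side 242 242 [133  46  45] [-81.  60.] 53
side 242 244 [109 102 103] [-81.  65.] 46
scene 265 196 [33 32 34] 
[... 343 characters left out ...]
.] 130
scene 265 214 [106 104 104] [-84.  46.] 127
scene 265 216 [107 105 105] [-82.  51.] 119
scene 265 218 [106 105 105] [-83.  49.] 116
scene 265 220 [106 103 104] [-83.  50.] 111
scene 265 222 [108 106 106] [-83.  50.] 106
scene 265 224 [115  88  88] [-84.  49.] 102
scene 265 226 [131  21  20] [-80.  62.] 86
scene 265 228 [129  19  18] [-81.  59.] 84
scene 265 230 [130  22  21] [-80.  63.] 76
scene 265 232 [129  21  19] [-81.  61.] 72
scene 265 234 [130  24  22] [-81.  61.] 68
scene 265 236 [130  21  19] [-81.  61.] 62
scene 265 238 [129  20  18] [-81.  62.] 57
scene 265 240 [122  48  46] [-81.  62.] 51
scene 265 242 [104 103 103] [-81.  64.] 45
scene 265 244 [109 109 109] [-81.  63.] 40
```

```bash
python3 -c "
from h import *
c=dict(np.load('last_side.npz'))
for nm,x,y,z in [('d7',-124.4,-60,.0224),('d2',-130.2,-30.6,.017),('d5',-137.5,-122,.111),('d8',-89,-36.4,.0223),('d9',-80.3,98.6,.1526)]:
    for dz in (0,.03): 
        u,v=proj(c,[np.r_[t2w(x,y),z+dz]])[0]; print(nm,dz,(u-100)*2.6,(v-120)*2.6)
o=arm.observe()
print(o['eef_pos'],o['joints'])
"
```

```text
d7 0 294.85747358009024 492.4551921415618
d7 0.03 291.8267976489943 448.8658024374096
d2 0 286.2648345374386 465.25738853028605
d2 0.03 283.1753357272543 422.6718756393345
d5 0 253.23499838478278 436.6900839328277
d5 0.03 248.74865742579357 384.98067138202816
d8 0 360.1522708676291 461.5120432837179
d8 0.03 358.54100189829614 418.56538667276214
d9 0 365.4030331694946 140.6277529022755
d9 0.03 364.03073583766775 94.2469961514576
[ 0.50666172 -0.1657948   0.07025168] [-0.30828113  0.52646205  0.73831463  1.99015738 -0.48724733  0.80741493
  0.37555194]
```

```bash
python3 -m creep '[[10,0,0,0,0],[22,0,0,0,0],[33,0,0,0,0],[33,0,0,0,0],[33,0,8,0,0],[33,0,16,0,0],[33,0,24,0,0],[33,0,28,0,0],[33,0,28,0,0]]' ; python3 -c "
from h import *
t=tool();print(t[:3],t[3]['joints'].round(3),t[3]['ft_force']);
for n in ('side','scene'):
    c=cam(n,n+'13.png');C=cloud(c);px=c['pixels'].astype(int);Z=C[...,2]*1000;T=((C[...,:2]-q[:2])@Rz(q[2]))*1000
    f=(abs(T[...,0]+80)<12)&(T[...,1]>76)&(T[...,1]<125)&(Z>54)&(px.max(-1)<140)
    print(n,f.sum(),T[f].min(0),Z[f].min() if f.sum() else 0)
    a=cv2.imread('pics/'+n+'13.png')[120:320,160:360];a=cv2.resize(a,None,fx=3,fy=3,interpolation=cv2.INTER_CUBIC);cv2.imwrite('pics/'+n+'13z.png',a)
"
```

```text
time: 17.9
eef_pos: [0.5168, -0.135, 0.0415]
orientation: [[0.329, 0.944, -0.001], [0.944, -0.329, 0.0], [-0.0, -0.001, -1.0]]
ft_force: [0.2, -0.0, -0.9]
finger_gap: 0.0002
(array([-79.44040912,  93.33446336]), np.float64(41.46956002117637), np.float64(89.98108084175911)) [-0.339  0.57   0.702  2.008 -0.533  0.754  0.351] [ 0.17573176 -0.04278439 -0.89554402]
side 748 [-91.9862005   76.01097009] 76.0510593523648
scene 489 [-91.94707602  76.05649151] 70.77556610225545
```

View pics/scene13z.png

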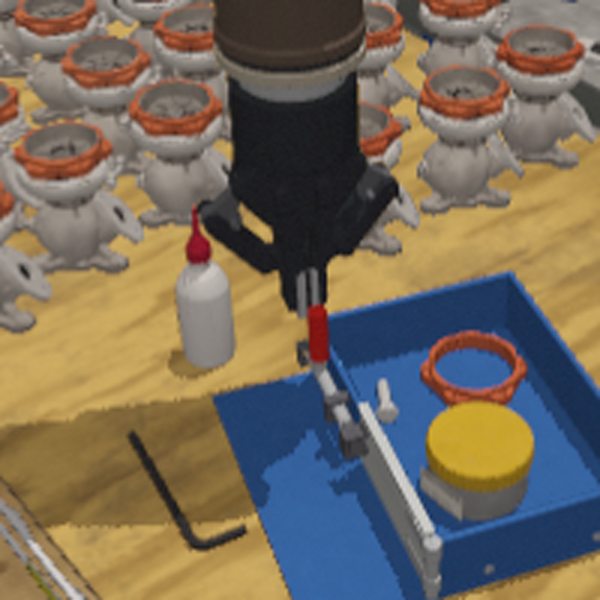

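View pics/side13z.png

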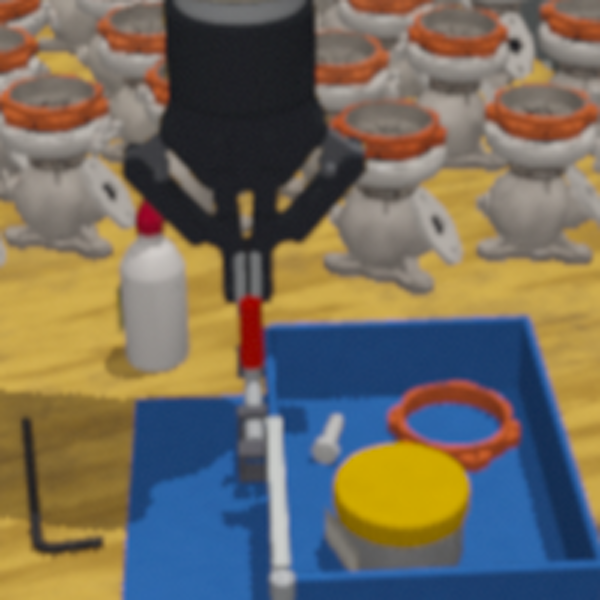

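```bash
python3 -m creep '[[-3,0,0,0,0],[-6,0,0,0,0],[-8,0,0,0,0],[-10,0,0,0,0],[-12,0,0,0,0],[-14,0,0,0,0],[-14,0,0,0,0]]' ; python3 -c "
from h import *
t=tool();print(t[:3],t[3]['ft_force']);
for n in ('side','scene'):
    c=cam(n,n+'14.png')
    a=cv2.imread('pics/'+n+'14.png')[120:320,160:360];a=cv2.resize(a,None,fx=3,fy=3,interpolation=cv2.INTER_CUBIC);cv2.imwrite('pics/'+n+'14z.png',a)
"
```

```text
time: 18.7
eef_pos: [0.5129, -0.1482, 0.0424]
orientation: [[0.328, 0.945, 0.0], [0.945, -0.328, -0.0], [-0.0, 0.0, -1.0]]
ft_force: [0.4, -0.4, -0.0]
finger_gap: 0.0001
(array([-78.73827397,  79.5889276 ]), np.float64(42.36653171471705), np.float64(90.01407527355818)) [ 0.41314549 -0.425629   -0.02687074]
```

View pics/scene14z.png

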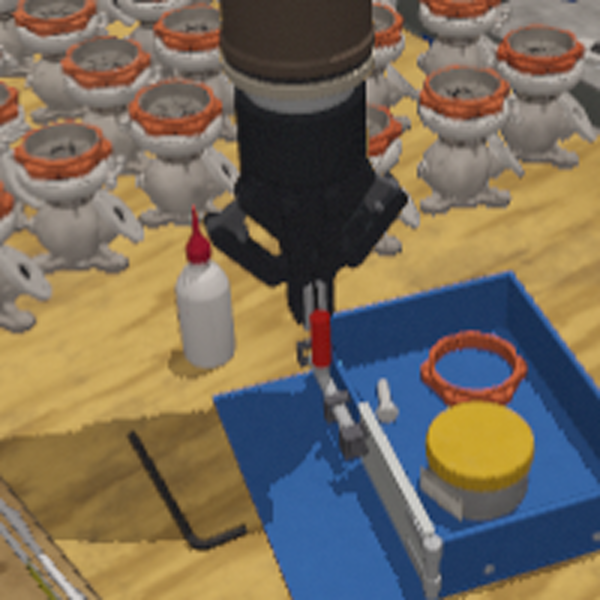

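```bash
python3 -m creep '[[-2,0,0,0,0],[-4,0,0,0,0],[-6,0,0,0,0],[-8,0,0,0,0],[-10,0,0,0,0],[-12,0,0,0,0],[-14,0,0,0,0],[-16,0,0,0,0],[-18,0,0,0,0],[-20,0,0,0,0],[-21,0,0,0,0],[-22,0,0,0,0],[-22,0,0,0,0]]' ; python3 -c "
from h import *
t=tool();print(t[:3],t[3]['ft_force']);
for n in ('side','scene'):
    c=cam(n,n+'15.png')
    a=cv2.imread('pics/'+n+'15.png')[120:320,160:360];a=cv2.resize(a,None,fx=3,fy=3,interpolation=cv2.INTER_CUBIC);cv2.imwrite('pics/'+n+'15z.png',a)
"
```

```text
time: 20.1
eef_pos: [0.5061, -0.1674, 0.0423]
orientation: [[0.327, 0.945, 0.0], [0.945, -0.327, 0.002], [0.002, -0.0, -1.0]]
ft_force: [1.2, 6.0, 1.0]
finger_gap: 0.0001
(array([-78.92641726,  59.20447127]), np.float64(42.26905996999157), np.float64(90.08749963529996)) [1.15598738 6.02968378 0.95085512]
```

View pics/scene15z.png

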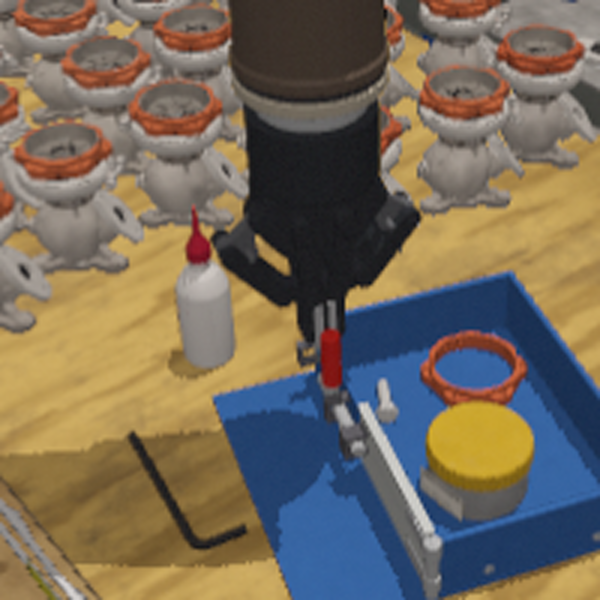

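```bash
python3 -m creep '[[-1,0,0,0,0],[-2,0,0,0,0],[-2,0,0,0,0]]';python3 -m creep '[[-1,0,0,0,0],[-2,0,0,0,0],[-2,0,0,0,0]]'; python3 -m creep '[[-1,0,0,0,0],[-2,0,0,0,0],[-2,0,0,0,0]]'; python3 -c "
from h import *
t=tool();print(t[:3],t[3]['ft_force']);"
```

```text
time: 20.5
eef_pos: [0.506, -0.1676, 0.0423]
orientation: [[0.326, 0.946, 0.0], [0.946, -0.326, 0.004], [0.004, -0.001, -1.0]]
ft_force: [3.2, 11.0, 2.0]
finger_gap: 0.0002
time: 20.8
eef_pos: [0.5059, -0.1678, 0.0423]
orientation: [[0.324, 0.946, 0.001], [0.946, -0.324, 0.006], [0.006, -0.001, -1.0]]
ft_force: [4.1, 17.5, 3.2]
finger_gap: -0.0001
time: 21.1
eef_pos: [0.5059, -0.1679, 0.0423]
orientation: [[0.323, 0.946, 0.001], [0.946, -0.323, 0.008], [0.008, -0.001, -1.0]]
ft_force: [5.2, 21.5, 6.4]
finger_gap: 0.0
(array([-78.93004512,  58.68819903]), np.float64(42.336095501655066), np.float64(90.33852502005384)) [ 5.15689358 21.49439905  6.36331453]
```

```bash
python3 -m creep '[[8,0,0,0,0],[25,0,0,0,0],[36,0,0,0,0],[36,0,-40,0,0],[36,0,-85,0,0],[36,0,-120,0,0],[36,0,-120,0,0]]' ; python3 -c "
from h import *
t=tool();print(t[:3],t[3]['ft_force']);
B={'side':((60.3,),)}
for n in ('side','scene'):
    c=cam(n,n+'16.png');C=cloud(c);px=c['pixels'].astype(int);Z=C[...,2]*1000;T=((C[...,:2]-q[:2])@Rz(q[2]))*1000
    red=(px[...,0]>110)&(px[...,1]<60)&(px[...,2]<60)&(abs(T[...,0]+80)<25)&(T[...,1]>10)&(T[...,1]<90)&(Z>55)&(Z<96)
    print('stem',red.sum(),T[red].min(0),np.median(T[red],0),T[red].max(0),Z[red].max())
    old=cv2.imread('pics/'+n+'0.png');b=old.astype(int)[...,::-1]
    r0=(b[...,0]>110)&(b[...,1]<60)&(b[...,2]<60)
    for nm,m in(('new',red),('old',r0)):
        vv,uu=np.nonzero(m); k=(abs(uu-255)<30)&(abs(vv-235)<40); uu,vv=uu[k],vv[k]
        if len(vv): top=vv.min(); print(nm,top,uu[vv<=top+3].mean(), w2t(atz(c,uu[vv<=top+3].mean(),top+1.,.09)).round(1))
    gt=(Z>53)&(Z<59)&(abs(T[...,0]+70)<20)&(T[...,1]>-98)&(T[...,1]<8); A=T[gt]; print('gate',np.polyfit(A[:,1],A[:,0],1))
    lid=(px[...,0]>140)&(px[...,2]<70)&(px[...,1]>.6*px[...,0])&(abs(Z-46)<4.5)
    vv,uu=np.nonzero(lid); E=np.array([w2t(atz(c,u,v,.046)) for u,v in zip(uu,vv)]);E=E[np.hypot(*(E-[-8,-33]).T)<50];print('tub',cv2.minEnclosingCircle(E.astype(np.float32)))
    a=cv2.imread('pics/'+n+'16.png')[180:320,180:380];a=cv2.resize(a,None,fx=4,fy=4,interpolation=cv2.INTER_CUBIC);cv2.imwrite('pics/'+n+'16z.png',a)
"
```

```text
time: 21.8
eef_pos: [0.5181, -0.1421, 0.1667]
orientation: [[0.328, 0.944, 0.007], [0.945, -0.328, -0.001], [0.001, 0.007, -1.0]]
ft_force: [-0.3, 0.2, -0.8]
finger_gap: -0.0001
(array([-75.88403795,  87.10695661]), np.float64(166.68532345687265), np.float64(89.99222002402122)) [-0.27064302  0.17879074 -0.79896378]
stem 163 [-84.54828475  32.3231648 ] [-79.21453116  36.42678093] [-73.5608735   42.96021435] 90.88713245712475
new 228 243.17391304347825 [-79.   40.3]
old 219 243.0 [-78.7  66. ]
gate [-7.76016788e-04 -6.90208606e+01]
tub ((-8.04198932647705, -34.56724548339844), 34.505916595458984)
stem 101 [-84.45421696  33.14955564] [-79.47213606  36.87824371] [-72.9177214   48.07055864] 89.96822342598966
new 230 269.5 [-78.1  41.2]
old 197 226.57142857142858 [-126.2  169.2]
gate [-3.17675629e-03 -6.87633507e+01]
tub ((-9.259428977966309, -34.13694763183594), 33.320011138916016)
```

View pics/scene16z.png

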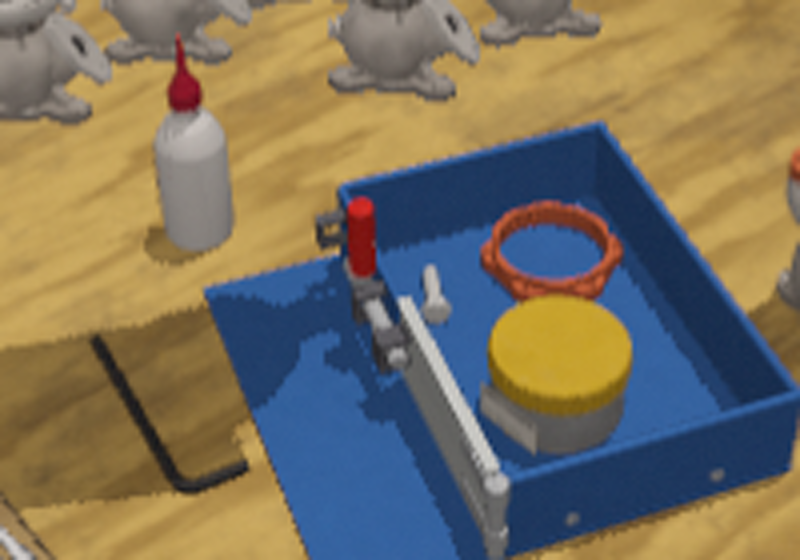

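View pics/side16z.png

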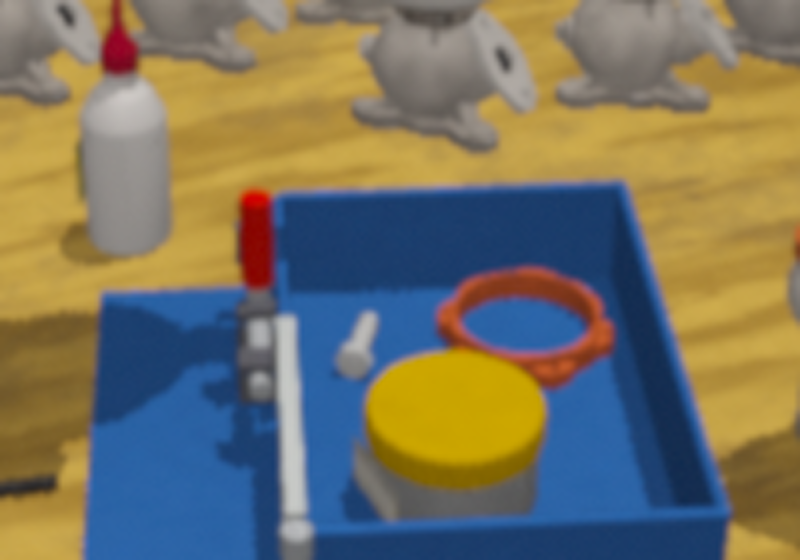

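```bash
python3 -c "
from h import *
for n in ('side','scene'):
    c=dict(np.load('last_'+n+'.npz'));C=cloud(c);px=c['pixels'].astype(int);Z=C[...,2]*1000;T=((C[...,:2]-q[:2])@Rz(q[2]))*1000
    top=(abs(Z-51)<2.5)&(px[...,2]>px[...,0]+40)
    for nm,m in [('right',top&(T[...,1]<-90)&(abs(T[...,0])<55)),('left',top&(T[...,1]>90)&(abs(T[...,0])<55))]: print(n,nm,np.percentile(T[m][:,1],[5,50,95]).round(1))
    gt=(abs(Z-55.5)<2)&(abs(T[...,0]+70)<4)&(px.min(-1)>120); print('gate top y',np.percentile(T[gt][:,1],[0,1,99,100]).round(1))
    pn=top&(abs(T[...,0]+69.5)<4)&(T[...,1]>-20)&(T[...,1]<98); print('panel y',np.percentile(T[pn][:,1],[0,2,98,100]).round(1)) if pn.sum() else 0
    k=(T[...,0]<-74.5)&(T[...,0]>-92)&(Z>28)&(Z<50)&(T[...,1]>-25)&(T[...,1]<12)
    print('keeper/nose',k.sum()); 
    vv,uu=np.nonzero(k)
    for i in np.argsort(T[k][:,1])[:16]: print(uu[i],vv[i],T[vv[i],uu[i]].round(1),Z[vv[i],uu[i]].round(1),px[vv[i],uu[i]])
    pts=[(-79.5,-12,38),(-79.5,-7.5,38),(-72.5,10,56),(-79.5,40,90),(-79.5,44.5,90),(-72,15,51)]
    m=cv2.imread('pics/'+n+'16.png')
    P=proj(c,[np.r_[t2w(x,y),z/1000] for x,y,z in pts]); u,v=P[0].astype(int)
    a=m[v-50:v+50,u-60:u+60]; a=cv2.resize(a,None,fx=6,fy=6,interpolation=cv2.INTER_CUBIC)
    for i,(x,y) in enumerate(P): cv2.drawMarker(a,(int((x-u+60)*6+3),int((y-v+50)*6+3)),[(0,255,0),(255,0,255),(0,255,255),(255,255,0),(255,255,255),(0,128,255)][i],cv2.MARKER_CROSS,12,1)
    cv2.imwrite('pics/'+n+'17z.png',a)
"
```

```text
side right [-104.6 -102.4  -99.4]
side left [ 99.2 101.9 104.5]
gate top y [-108.9 -100.9    8.4    9.7]
panel y [17.  19.1 96.4 97.1]
keeper/nose 113
243 276 [-81.6 -12.5] 42.4 [126 128 130]
247 277 [-75.8 -12.5] 40.3 [104 105 108]
245 277 [-78.7 -12.5] 40.4 [114 115 117]
245 279 [-78.8 -12.5] 36.7 [ 94  96 101]
244 275 [-80.  -11.8] 43.6 [152 154 155]
246 276 [-77.2 -11.6] 41.5 [124 126 127]
246 278 [-77.2 -10.6] 37.0 [106 108 109]
243 277 [-81.6 -10.5] 39.0 [111 112 114]
247 275 [-75.7 -10.5] 42.4 [118 119 121]
244 278 [-80.2 -10.5] 37.1 [108 109 110]
247 276 [-75.7 -10.2] 40.3 [114 115 117]
247 272 [-75.5 -10.2] 47.6 [74 76 81]
245 275 [-78.6 -10.1] 42.3 [149 150 152]
244 276 [-80.1  -9.8] 40.3 [132 133 135]
245 278 [-78.7  -9.6] 36.4 [108 109 110]
243 275 [-81.5  -9.6] 42.0 [141 141 143]
scene right [-103.7 -101.4  -98.5]
scene left [ 99.5 102.  104.5]
gate top y [-98.2 -97.9   7.1   8.7]
panel y [16.1 17.  95.4 96.2]
keeper/nose 83
279 271 [-79.5 -11.1] 36.6 [99 99 99]
281 268 [-75.2 -10.1] 41.8 [114 112 112]
280 271 [-77.2 -10.1] 34.7 [102 101 100]
279 269 [-79.  -10.1] 40.5 [134 132 133]
280 269 [-77.   -9.9] 39.6 [138 137 137]
281 269 [-75.   -9.6] 38.7 [120 117 117]
279 268 [-78.8  -9.5] 42.4 [166 164 164]
278 269 [-80.6  -9.2] 40.3 [148 147 147]
279 270 [-78.7  -9.1] 36.9 [105 104 105]
280 270 [-76.8  -9. ] 36.2 [104 103 103]
278 268 [-80.5  -9. ] 42.6 [167 165 165]
280 268 [-76.7  -9. ] 41.2 [164 163 162]
281 270 [-74.6  -8.3] 34.7 [98 96 97]
278 270 [-80.3  -8.2] 36.6 [118 116 118]
278 266 [-80.   -7.9] 46.6 [83 81 83]
277 269 [-82.   -7.5] 39.2 [139 139 139]
```

View pics/scene17z.png

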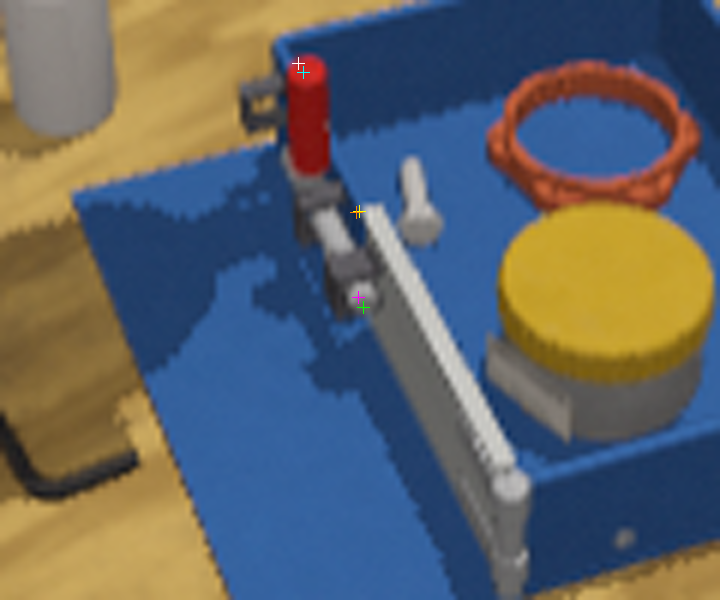

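View pics/side17z.png

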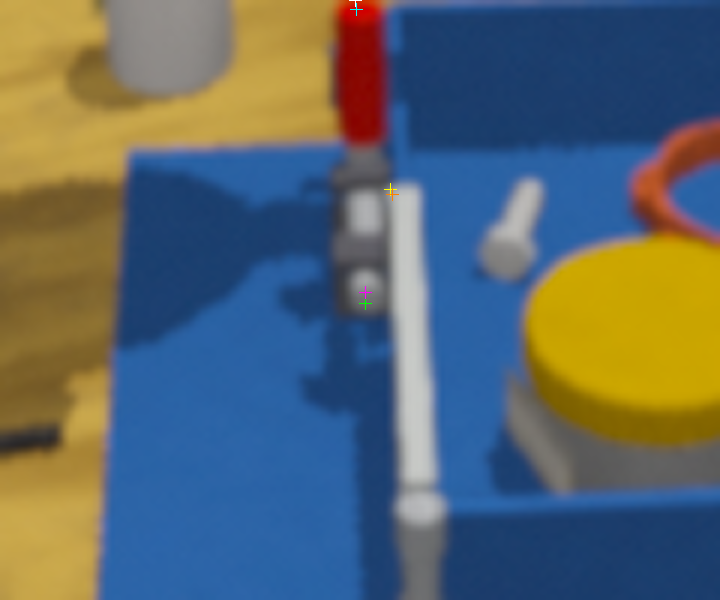

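```bash
python3 -c "
import cv2,numpy as np
for n in('scene','side'):
    a=cv2.imread(f'pics/{n}0.png');b=cv2.imread(f'pics/{n}16.png')
    m=(cv2.absdiff(a,b).max(-1)>60).astype(np.uint8); m=cv2.morphologyEx(m,cv2.MORPH_OPEN,np.ones((2,2)))
    k,l,s,_=cv2.connectedComponentsWithStats(m)
    print(n,[tuple(map(int,x)) for x in s[1:] if x[4]>12 ])
from h import arm
o=arm.observe();print(o['time'],o['ft_force'],abs(o['joint_velocities']).max())"
```

```text
scene [(0, 56, 5, 13, 44), (270, 62, 4, 7, 24), (223, 80, 72, 92, 3165), (266, 163, 4, 6, 20), (263, 223, 12, 28, 195), (239, 255, 100, 75, 2648), (240, 330, 22, 14, 143)]
side [(0, 0, 10, 20, 119), (256, 2, 16, 9, 69), (198, 4, 88, 139, 6091), (11, 34, 10, 4, 34), (266, 45, 2, 11, 22), (236, 145, 9, 8, 41), (249, 144, 4, 6, 21), (240, 220, 8, 12, 84), (242, 244, 7, 11, 66), (171, 259, 105, 77, 3573), (277, 268, 41, 43, 1450), (192, 332, 8, 3, 20), (172, 340, 28, 10, 138)]
21.9 [ 0.08081612  0.2339302  -1.19385029] 0.030552800952100587
```

```bash
python3 -c "
from h import arm
print(arm.close_job())"
```

```text
the job is handed in; nothing more can be done
None
```

The job is handed in at about 22 s of the 53 s allowed. The tub is inside the tray, the gate is shut, and the bolt is home as far as I can measure.

**What I did**
- **Tub:** I pushed it about 54 mm off the sill with the two fingertips. It now stands at about tray (-9, -34) mm, with its lid top at 46 mm, so its front edge is about 25 mm behind the inside of the front.
- **Gate:** I swung it against its stop with the closed fingertips, to about 16 N. After that the gate line measured less than 0.006 rad from shut.
- **Bolt:** I pushed the red stem until it stopped hard, at about 21 N. The stem now sits at y of about 40.5, where 40 is expected, and the nose at about -11 to -12.5, where -12 is expected.

**What failed or disagreed**
- **Missed first push:** My first push on the stem passed over its top without touching it. The closed fingertips sit about 30 mm behind the reported tool tip, not at it. I saw this in the depth image, lowered the tool and pushed again.
- **Gate contact height:** For the same reason, the fingers pushed the gate near its top edge instead of at mid-height.
- **Bolt travel:** The stem moved only about 25–26 mm, not 30. Its start position measured about 66, where 70 is drawn back, so it seems to have started partly forward. I judged it home from its end position and the hard stop, not from the distance moved.

The last before-and-after comparison of the two fixed cameras showed changes only at the tub, gate, bolt, arm and shadows. The bottle, hex key, ring and hex-head bolt look unmoved, and the gripper was clear of everything at about 167 mm.

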